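# Load a spring-loaded resistivity cell: contact ring, specimen, bayonet retaining ring

### The arm

A 6-joint arm with a two-finger parallel gripper is mounted at the origin on the work surface. World frame = base frame: x ahead of the robot, y to its left, z up, the work surface at z = 0. Lengths are in m, angles in degrees, forces in N, time in s.
With the tool pointing down it reaches from about 0.275 to 0.725 m from the base axis. Payload 5.6 kg.
Tool frame: the origin (TCP) lies at the very end of the fingers, on their centre line; the grasp point (between the pads) lies 19 mm behind it; z points along the fingers, y is the line along which they close (so a half turn about z gives the same grasp; the last joint's range is limited). The gripper opens to 85 mm and grips with 20 to 120 N. Pads are 22 mm wide; open, the fingers measure 114 mm over their backs; the gripper's body (76 mm by 85 mm) begins 54 mm behind the grasp point. The pads swing forward as they close: fully open they stand 13 mm farther back than shut.
Start: joints at [-46.776, 14.616, 6.199, 0, -81.583, -16.306], TCP at [0.249, -0.49, 0.231] pointing down, gripper open.
Joint ranges: [-168.99, 168.99], [-69.2, 112.95], [-62.41, 85.93], [-164.36, 98.24], [-168.68, -3.75], [-174.98, 174.98]. Speed limits (degrees/s): [147.25, 147.25, 180, 180, 180, 180].

### API

Orientations are given as a 3x3 rotation matrix whose columns are the frame's x, y, z axes.
In Python, from rig import ctrl gives the robot as it stands. The module is installed in compiled form; this text tells all that it offers.
- The arm moves only by the shell command python3 -m jog 'ROWS' [FORCE]. ROWS is JSON, one flat list of numbers, 7 for each row, row after row: the opening, from -1 (shut) to 1 (fully open), so that 0 is half open, then the shift along the tool's x, y, z in mm, then the turn, a rotation vector about the tool's x, y, z in rad. In form: [claw, x, y, z, wx, wy, wz, claw, x, y, z, wx, wy, wz, ...]. A call has 1 to 5 rows; each row shifts and turns the commanded pose from where the row before left it, along the tool's axes as they then stand; what a row does not reach is not made up. A row lasts 1/12 s, in which the tool goes at most 41.7 mm and 7.16 degrees, less where a joint would pass 70% of its speed; a pose out of reach is approached as far as the arm can. A call with a gripper value outside its range is refused whole. The fingers move at their own pace and stop on an object; FORCE is the grip in N (left out, the last holds). Time passes only in rows, so rows that do not move let the fingers close. It gives the time, the measured TCP pose, the force, the opening and the grip force at its end, in the units of the state.
- ctrl.read_state(): the state, without advancing time (a new reading comes with each control period).
- ctrl.camera(name): name is "side" or "top"; returns a dict with "frame" (400x640x3 uint8, red, green, blue), "K" (3x3 intrinsics, pixels), "k1" (the pictures are not rectified: a ray, as slopes to the right and down, at radius r is drawn at 1 + k1 r^2 times it, then the intrinsics apply), "extrinsics" (4x4, takes a point from world to camera coordinates). Camera axes: x right, y down, z forward; pixel columns grow to the right and rows downward; lengths in m; the calibration is good to about 2 mm. A picture is of the moment at which its call begins. There is no depth.
- ctrl.hand_in(): hands the job in; it is judged then, once.
The state is a dict: "t": time; "q": joint angles; "qd": joint speeds; "joint_efforts": joint torques, N m; "tcp_pos": TCP position; "ee_rot": TCP orientation; "force": force on the tool from outside, world axes, zero at the start; "torque": the same for the moment, N m; "finger_gap": finger opening in m; "grasp_force": force on a finger pad.
Only numpy, scipy, OpenCV 4.12 (cv2) and the standard library are available. Lean on these libraries where they do the work, as an engineer would, in place of code of your own. Each camera call takes 0.05 s, during which the arm holds its last target. There are 200 camera calls.

### The job

Load the resistivity test cell in build order: first the brass contact ring flat on the sprung platform, then the amber specimen disc flat on top of it, then lock both down with the bayonet retaining ring: press it against the spring, turn it clockwise until you feel the stop (do not force it further), and let it spring up into its notches so that it stays level and locked. Lower the two discs into place rather than dropping them, do not press the brittle specimen harder than the spring calls for, and leave the grey spare specimen, calculator, clamp block and screwdriver where they are.

Things in the scene. Friction and masses are not known exactly. Their poses are not given: they have to be found in the camera images.
- cell: Test cell fixed to the bench; origin on the cell axis at bench level, z up. Aluminium base plate 126 (x) by 100 (y) by 10 thick, a red and a black binding post (18 wide, 34 high) at x 52, y +34 and -34. The white claw head, dia 80 at its foot and 70 above, swivels on the plate about the cell axis; these axes are the plate's, not the head's.
- cell_claws (a point): Centre of the claw tops, 65 over the bench. Two curved claws (bore dia 52, outer dia 70) centred on the head's +x and -x, 40 degrees either side, leave two 100-degree finger gaps on +y and -y, open down to 15 over the bench. The head is held by stiff friction (4 N m), left at up to 15 degrees either way from the base plate's axes: not measured, to be felt or seen.
- cell_slots (a point): Point on the cell axis 60 over the bench (plate's axes). Bayonet slot in each claw, entered from the gap by turning clockwise seen from above: floor 49 over the bench, inner edge chamfered; from 41 to 22 degrees counter-clockwise of the claw's middle a ridge hangs down to 58; behind it a notch 24 degrees long, roof at 60, ends at a solid stop 2 degrees past the claw's middle.
- cell_platform (a point): Centre of the top of the copper platform in the bore when unloaded, 30 over the bench (this point does not sink with it). Platform dia 48 on a spring: sinks straight down by up to 10; 3 N to start, then 1.5 N per mm, 18 N when bottomed.
- ring_mid (a point): Bayonet retaining ring, standing upright, 46 high, 0.09 kg; this point on its axis 23 over its underside, z up. Aluminium tube of outer dia 49, 26 high; two dark lugs on its +x and -x sides, 18 degrees wide, out to dia 62, from 10 to 15 over its underside. The same after a half turn.
- ring_bar (a point): Centre of the retaining ring's blue cross bar, 35 over its underside: 48 long (along the ring's x, over the lugs), 10 wide (y), from 24 to 46 over the underside; to grip and turn it by.
- ring_foot (a point): Centre of the retaining ring's underside, which presses on the specimen. The lugs go down in the finger gaps. Pressed to 43 over the bench or a little less (40 bottoms the spring), the lugs pass below the ridges as the ring turns clockwise seen from above; let go at the stop, it springs up in the notches with its underside 45 over the bench.
- spacer_mid (a point): Brass contact ring (the spacer), outer dia 50, hole dia 30, 10 thick, 0.09 kg, lying flat on the bench. Point at its centre, half-way up (5 over its underside); z is its axis.
- specimen_mid (a point): Amber specimen disc, brittle, dia 50, 10 thick, 0.035 kg, lying flat on the bench. Point at its centre, half-way up; z is its axis.
- spare_mid (a point): Grey spare specimen, dia 50, 10 thick, not used: a bystander. Point at its centre, half-way up.
- calculator: Black desk calculator, 130 by 75 by 15, lying flat: a bystander. Origin under its centre.
- clamp_block: Brass clamp block, 60 by 45 by 34, with two screws: a bystander. Origin under its centre.
- screwdriver: Screwdriver 170 long lying on the bench: a bystander.
Not all that is in view belongs to the job. What is shaped like the part that bears spacer_mid but pink or turquoise is not meant.

How it is judged (in metres and radians):
On the way, in this order (a step that is already met when the one before it is completed fails the run):
1. the brass contact ring lies flat on the platform in the bore, let go, with nothing else in the cell (horizontal distance between spacer_mid and cell below 0.004 m and z of spacer_mid in the frame of cell below 0.037 m and angle between spacer_mid's own z axis and vertical below 0.1 rad and contact force between the fingers and spacer below 0.1 N and horizontal distance between specimen_mid and cell above 0.05 m), for 0.2 s.
2. the amber specimen lies flat on the contact ring, let go, before the retaining ring goes in (horizontal distance between specimen_mid and cell below 0.004 m and z of specimen_mid in the frame of cell between 0.0425 and 0.0475 m and angle between specimen_mid's own z axis and vertical below 0.1 rad and contact force between the fingers and specimen below 0.1 N and horizontal distance between ring_mid and cell above 0.05 m), for 0.2 s.
At the end, for the whole second after the job is handed in: Contact ring, specimen on it, retaining ring on top, all within 4 mm of the cell axis and at rest; ring sprung up in its notches: underside 43.8 to 46.5 mm over the bench, level within 0.06 rad; contact ring and specimen centres 30 and 40 mm over the bench within 2 mm (horizontal distance between each of spacer_mid, specimen_mid, ring_mid and cell below 0.004 m and z of spacer_mid in the frame of cell between 0.028 and 0.032 m and z of specimen_mid in the frame of cell between 0.038 and 0.042 m and z of ring_mid in the frame of cell between 0.0668 and 0.0695 m and angle between ring_mid's own z axis and vertical below 0.06 rad and linear speed of each of ring, specimen below 0.01 m/s); the robot touches nothing.
It fails at once if the brittle specimen is pressed with more than 40 N by the retaining ring (contact force between ring and specimen above 40 N).
It fails at once if the retaining ring is forced against the cell with more than 60 N (contact force between ring and cell above 60 N).
It fails at once if the specimen is dropped (falls unheld faster than 0.5 m/s, about 13 mm) (linear speed of specimen above 0.5 m/s and contact force between the fingers and specimen below 0.05 N).
It fails at once if the contact ring is dropped (falls unheld faster than 0.5 m/s, about 13 mm) (linear speed of spacer above 0.5 m/s and contact force between the fingers and spacer below 0.05 N).
It fails at once if a bystander is moved more than 15 mm (distance of any of spare_mid, calculator, clamp_block, screwdriver from where it was at the start of the episode above 0.015 m).
It also fails if it takes over 72 s, if anything falls off the work surface, if the arm or the gripper's body presses on something with over 40 N, if the wrist force passes 120 N, or if a joint passes its speed limit or range.

## Working session

There is one attempt and no reset: what is moved stays moved. The work goes in short steps, Python scripts to look and compute and a shell command to move; the robot and the scene stay as the last step left them, time stands still between calls to the robot, and variables do not carry over. Pictures are saved under pics/ and viewed, at most 10 in all, crops included, and the job is handed in when it is done.

```bash
mkdir -p pics
cat > h.py <<'E'
import numpy as np, cv2
from rig import ctrl
def cam(n,save=None):
    c=ctrl.camera(n)
    np.savez(f'{n}.npz',**{k:np.array(v) for k,v in c.items()})
    if save: cv2.imwrite(save,c['frame'][:,:,::-1])
    return c
def ray(c,u,v):
    K=c['K'];d=np.array([(u-K[0,2])/K[0,0],(v-K[1,2])/K[1,1]])
    s=d.copy()
    for _ in range(30): s=d/(1+float(c['k1'])*(s@s))
    E=c['extrinsics'];R=E[:3,:3];o=-R.T@E[:3,3]
    return o,R.T@np.array([s[0],s[1],1])
def atz(c,u,v,z):
    o,d=ray(c,u,v);return o+d*(z-o[2])/d[2]
def proj(c,p):
    E=c['extrinsics'];q=E[:3,:3]@np.array(p)+E[:3,3];s=q[:2]/q[2];s=s*(1+float(c['k1'])*(s@s))
    return np.array([c['K'][0,0]*s[0]+c['K'][0,2],c['K'][1,1]*s[1]+c['K'][1,2]])
E
python3 - <<'E'
from h import *
for n in('top','side'):
    c=cam(n,f'pics/{n}0.png');E=c['extrinsics'];print(n,c['K'].tolist(),c['k1'],-E[:3,:3].T@E[:3,3],E[:3,:3].round(3).tolist())
s=ctrl.read_state();print(s)
E
```

```text
top [[391.2383961281776, 0.0, 316.5719684870034], [0.0, 391.2383961281776, 200.04034352589818], [0.0, 0.0, 1.0]] -0.006716484615261881 [ 0.4511872  -0.01754449  0.88231518] [[-0.013, -1.0, 0.008], [-0.989, 0.012, -0.15], [0.15, -0.01, -0.989]]
side [[517.0339957018728, 0.0, 317.74751809846083], [0.0, 517.0339957018728, 199.11310009527568], [0.0, 0.0, 1.0]] -0.15984492288429852 [0.20248542 1.01213725 0.69825839] [[-0.942, -0.334, 0.022], [-0.184, 0.461, -0.868], [0.28, -0.822, -0.495]]
{'t': 0.1, 'q': array([-4.67770416e+01,  1.46502400e+01,  6.14046208e+00, -2.25280872e-02,
       -8.15823355e+01, -1.63069140e+01]), 'qd': array([-0.00536692, -0.04531082,  0.18218944,  0.03690966, -0.03979495,
        0.0703663 ]), 'joint_efforts': array([-3.40994724e-03, -3.87607777e+01,  2.38471037e+01,  5.37800565e+00,
       -3.87258944e-03, -1.71565733e-05]), 'tcp_pos': array([ 0.24883847, -0.4900221 ,  0.23050168]), 'ee_rot': array([[-8.91696964e-01, -4.52632142e-01, -8.17567497e-04],
       [-4.52632873e-01,  8.91695808e-01,  1.43787094e-03],
       [ 7.81949090e-05,  1.65220307e-03, -9.99998632e-01]]), 'force': array([ 0.01737512,  0.44893735, -0.06959995]), 'torque': array([0.06499114, 0.03721181, 0.00414954]), 'grasp_force': 0.0, 'finger_gap': 0.08542065552071842}
```

View pics/top0.png

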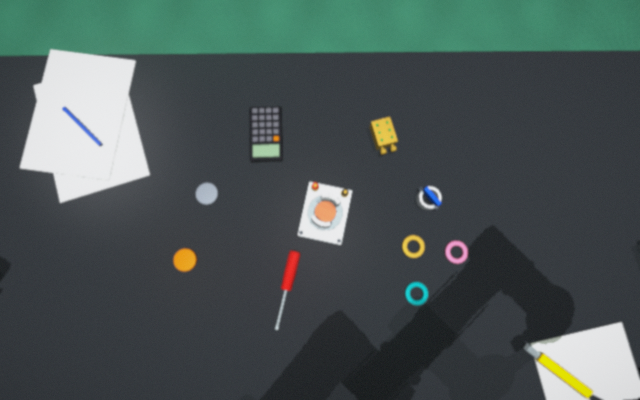

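View pics/side0.png

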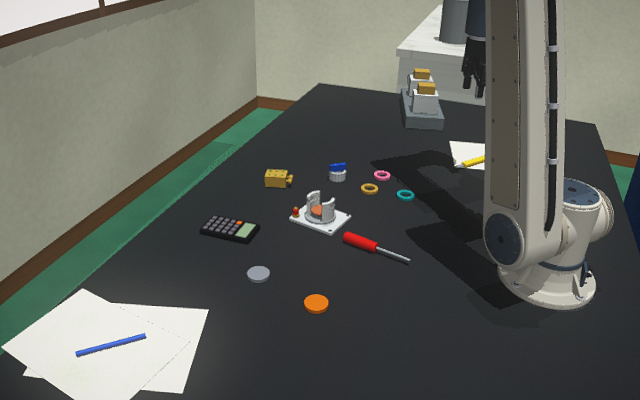

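Top view: the candidates for the brass ring are gold (413,247), pink (457,252) and turquoise (417,293), and I choose gold. The amber disc is at (185,260) and the grey spare at (207,193). The retaining ring is at (430,197) and the cell at (325,212). I'll check these in one crop mosaic.

Run:
```python
from h import *
t=dict(np.load('top.npz'));s=dict(np.load('side.npz'))
def crop(c,x,y,w,h,k):return cv2.resize(c['frame'][y:y+h,x:x+w,::-1],None,fx=k,fy=k,interpolation=cv2.INTER_CUBIC)
a=np.hstack([crop(t,292,175,66,50+25,6)[:, :396],crop(t,398,180,66,75,6)])
b=np.hstack([crop(s,286,185,66,50,6),crop(s,320,155,66,50,6)])[:150*2-0]
m=np.vstack([a[:300*1+150],b[:300]])
m=cv2.resize(m,(792*600//m.shape[0]*1,600)) if m.shape[0]>600 else m
print(m.shape);cv2.imwrite('pics/m1.png',m)
hsv=cv2.cvtColor(t['frame'],cv2.COLOR_RGB2HSV)
def blob(x,y,r,lo,hi,z,name):
    k=np.zeros(hsv.shape[:2],np.uint8);k[y-r:y+r,x-r:x+r]=1
    msk=cv2.inRange(hsv,lo,hi)*k
    cs=max(cv2.findContours(msk,cv2.RETR_EXTERNAL,cv2.CHAIN_APPROX_NONE)[0],key=cv2.contourArea)
    (u,v),rad=cv2.minEnclosingCircle(cs);M=cv2.moments(cs);u,v=M['m10']/M['m00'],M['m01']/M['m00']
    print(name,round(u,1),round(v,1),'rad',round(rad,1),'A',M['m00'],atz(t,u,v,z).round(4))
blob(413,247,18,(15,80,80),(35,255,255),.01,'spacer')
blob(185,260,18,(5,100,80),(25,255,255),.01,'specimen')
blob(207,193,18,(0,0,90),(179,90,255),.01,'spare')
blob(430,197,18,(105,120,60),(125,255,255),.046,'bar')
blob(325,212,20,(0,70,80),(20,255,255),.03,'platform')
```

```text
(600, 633, 3)
spacer 412.9 246.1 rad 12.3 A 432.5 [ 0.4773 -0.2391  0.01  ]
specimen 184.5 259.4 rad 12.5 A 445.5 [0.4546 0.2658 0.01  ]
spare 206.2 193.1 rad 12.1 A 415.0 [0.6021 0.2223 0.01  ]
bar 431.3 196.3 rad 12.1 A 141.0 [ 0.5831 -0.2754  0.046 ]
platform 325.2 210.8 rad 10.8 A 324.0 [ 0.5561 -0.0448  0.03  ]
```

View pics/m1.png

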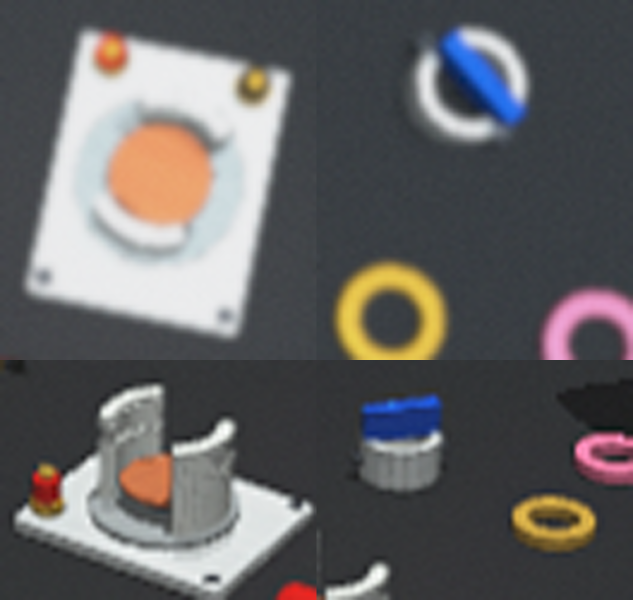

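The mosaic confirms it: the gold ring is brass (crop 390,318) and the pink one is beside it. The cell has its red post at upper left and claws at upper right and lower left. The bar runs from upper left to lower right. Next I'll fit the cell pose, head angle and bar angle.

```bash
cat > cell.py <<'E'
from h import *
from scipy.optimize import minimize
def secpts(cx,cy,a,z,r0,r1,d0,d1,n=12,m=4):
    P=[]
    for b in (0,180):
        for d in np.linspace(d0,d1,n):
            for r in np.linspace(r0,r1,m):
                w=np.radians(a+b+d);P.append((cx+r*np.cos(w),cy+r*np.sin(w),z))
    return P
def samp(g,c,P):
    uv=np.array([proj(c,p) for p in P],np.float32)
    return cv2.remap(g,uv[:,0].reshape(-1,1),uv[:,1].reshape(-1,1),cv2.INTER_LINEAR).ravel()
E
python3 - <<'E'
from cell import *
t=dict(np.load('top.npz'));s=dict(np.load('side.npz'))
f=t['frame'];g=cv2.cvtColor(f,cv2.COLOR_RGB2GRAY)
# plate: white mask quad
m=cv2.inRange(g,110,255);m[:170]=0;m[255:]=0;m[:,:288]=0;m[:,365:]=0
cs=max(cv2.findContours(m,cv2.RETR_EXTERNAL,cv2.CHAIN_APPROX_NONE)[0],key=cv2.contourArea)
W=np.array([atz(t,*p,0.01)[:2] for p in cs[:,0].astype(float)],np.float32)
(cx,cy),(w,h),a=cv2.minAreaRect(W);print('plate',cx,cy,w,h,a)
# manual corners
C=[(84,30),(292,72),(236,336),(26,292)]
P=np.array([atz(t,292+x/4.795,175+y/4.8,.01)[:2] for x,y in C]);print(P.round(4).tolist(),P.mean(0))
ux=P[0]+P[1]-P[2]-P[3];print('plate x angle',np.degrees(np.arctan2(ux[1],ux[0])))
c0=P.mean(0)
gf=g.astype(np.float32)
best=[]
for th in np.arange(-40,41,2):
  for dx in np.arange(-4,5,1)*1e-3:
    for dy in np.arange(-4,5,1)*1e-3:
      x,y=c0[0]+dx,c0[1]+dy
      v=samp(gf,t,secpts(x,y,th,.065,.027,.034,-38,38)).mean()-samp(gf,t,secpts(x,y,th,.065,.027,.034,44,136)).mean()
      best.append((v,th,x,y))
best.sort(reverse=True)
for b in best[:5]:print(np.round(b,4))
# bar
hsv=cv2.cvtColor(f,cv2.COLOR_RGB2HSV);k=cv2.inRange(hsv,(105,140,120),(125,255,255));k[:175]=0;k[220:]=0;k[:,:410]=0;k[:,450:]=0
ys,xs=np.nonzero(k);W=np.array([atz(t,x,y,.046)[:2] for x,y in zip(xs,ys)])
print('bar',W.mean(0),len(W));u,S,v=np.linalg.svd(W-W.mean(0));print(np.degrees(np.arctan2(v[0,1],v[0,0])),S/np.sqrt(len(W))*np.sqrt(12))
# side cross-check
hs=cv2.cvtColor(s['frame'],cv2.COLOR_RGB2HSV)
for nm,x,y,r,lo,hi in(('spacer',370,188,14,(12,80,80),(35,255,255)),('specimen',316,303,18,(3,100,80),(25,255,255))):
    k=np.zeros(hs.shape[:2],np.uint8);k[y-r:y+r,x-r:x+r]=1
    q=max(cv2.findContours(cv2.inRange(hs,lo,hi)*k,cv2.RETR_EXTERNAL,cv2.CHAIN_APPROX_NONE)[0],key=cv2.contourArea)
    M=cv2.moments(q);u,v=M['m10']/M['m00'],M['m01']/M['m00'];print(nm,u,v,atz(s,u,v,.006))
E
```

```text
plate 0.5551310181617737 -0.04419306665658951 0.10350578278303146 0.13050153851509094 77.12086486816406
[[0.6266, -0.011], [0.6053, -0.1091], [0.4818, -0.0798], [0.5033, 0.0172]] [ 0.55424738 -0.04569263]
plate x angle -13.109287752540148
[ 12.5744 -26.       0.5572  -0.0427]
[ 12.5623 -24.       0.5572  -0.0427]
[ 12.5061 -22.       0.5572  -0.0417]
[ 12.4395 -24.       0.5562  -0.0437]
[ 12.3974 -24.       0.5572  -0.0437]
bar [ 0.58326668 -0.27749688] 118
-141.0628598511342 [0.04826094 0.01160082]
spacer 369.0993150684931 188.45091324200914 [ 0.47972423 -0.24749736  0.006     ]
specimen 315.8971302428256 303.3116997792494 [0.45642633 0.2623831  0.006     ]
```

```bash
cat > go.py <<'E'
import sys
from h import *
def go(x,y,z,yaw=None):
    s=ctrl.read_state();R=s['ee_rot'];p=s['tcp_pos']
    d=R.T@(np.array([x,y,z])-p)*1e3
    cur=np.degrees(np.arctan2(R[1,1],R[0,1]))
    w=None
    if yaw is not None:
        w=-np.radians((yaw-cur+180)%360-180)   # tool z down: +wz is clockwise from above
    print('t',round(s['t'],2),'pos',p.round(4),'yaw',cur.round(2),'tilt',R[:2,2].round(4),'q6',s['q'][5].round(1),'F',s['force'].round(1),'T',s['torque'].round(2),'gap',round(s['finger_gap']*1e3,1),'gf',round(s['grasp_force'],1))
    print('shift mm',d.round(1),'wz',None if w is None else round(w,3))
a=[float(v) for v in sys.argv[1:]]
go(*a)
E
python3 go.py 0.4773 -0.2391 0.08 155
```

```text
t 0.1 pos [ 0.2488 -0.49    0.2305] yaw 116.91 tilt [-0.0008  0.0014] q6 -16.3 F [ 0.   0.4 -0.1] T [0.06 0.04 0.  ] gap 85.4 gf 0.0
shift mm [-317.3  120.1  150.7] wz -0.665
```

```bash
python3 -m jog '[1,-35,13,0,0,0,0, 1,-35,13,0,0,0,0, 1,-35,13,0,0,0,0, 1,-35,13,0,0,0,0, 1,-35,13,0,0,0,0]' 30; python3 -m jog '[1,-35,13,0,0,0,0, 1,-35,13,0,0,0,0, 1,-35,13,0,0,0,0, 1,-35,13,0,0,0,0, 1,0,0,25,0,0,-0.11]'; python3 -m jog '[1,0,0,25,0,0,-0.11, 1,0,0,25,0,0,-0.11, 1,0,0,25,0,0,-0.11, 1,0,0,25,0,0,-0.11, 1,0,0,0,0,0,-0.11]';python3 -m jog '[1,0,0,0,0,0,0,1,0,0,0,0,0,0]'; python3 go.py 0.4773 -0.2391 0.0 155
```

```text
t: 0.52
tcp_pos: [0.3763, -0.3516, 0.231]
ee_rot: [[-0.892, -0.452, -0.001], [-0.452, 0.892, 0.001], [0.0, 0.001, -1.0]]
force: [0.3, -0.3, -0.2]
finger_gap: 0.0852
grasp_force: 0.0
t: 0.93
tcp_pos: [0.4825, -0.2406, 0.2096]
ee_rot: [[-0.835, -0.55, 0.008], [-0.55, 0.835, -0.002], [-0.005, -0.007, -1.0]]
force: [1.1, -1.6, -0.3]
finger_gap: 0.0857
grasp_force: 0.0
t: 1.35
tcp_pos: [0.4733, -0.2419, 0.1005]
ee_rot: [[-0.423, -0.906, -0.01], [-0.906, 0.423, 0.004], [0.0, 0.01, -1.0]]
force: [-1.2, -0.1, -1.2]
finger_gap: 0.0852
grasp_force: 0.0
t: 1.52
tcp_pos: [0.477, -0.2436, 0.1063]
ee_rot: [[-0.43, -0.903, -0.0], [-0.903, 0.43, -0.0], [0.0, 0.0, -1.0]]
force: [0.6, 0.7, 0.7]
finger_gap: 0.0851
grasp_force: 0.0
t 1.52 pos [ 0.477  -0.2436  0.1063] yaw 154.56 tilt [-0.0003 -0.0003] q6 -15.2 F [0.6 0.7 0.7] T [ 0.04 -0.03 -0.  ] gap 85.1 gf 0.0
shift mm [ -4.2   1.6 106.3] wz -0.008
```

```bash
python3 -m jog '[1,-4.2,1.6,30,0,0,0, 1,0,0,30,0,0,0, 1,0,0,25,0,0,0, 1,0,0,15,0,0,0, 1,0,0,5,0,0,0]'; python3 -m jog '[1,0,0,0,0,0,0, -0.2,0,0,0,0,0,0, -0.2,0,0,0,0,0,0,-0.2,0,0,0,0,0,0,-0.2,0,0,0,0,0,0]' 20;  python3 -m jog '[-0.2,0,0,0,0,0,0,-0.2,0,0,0,0,0,0,-0.2,0,0,0,0,0,0]'; python3 go.py 0.4773 -0.2391 0.0 155
```

```text
t: 1.93
tcp_pos: [0.4762, -0.2387, -0.0004]
ee_rot: [[-0.43, -0.903, -0.003], [-0.903, 0.43, 0.001], [0.0, 0.003, -1.0]]
force: [-0.6, 0.6, 0.5]
finger_gap: 0.0853
grasp_force: 0.0
t: 2.35
tcp_pos: [0.4785, -0.2393, 0.003]
ee_rot: [[-0.427, -0.904, 0.003], [-0.904, 0.427, -0.001], [-0.0, -0.003, -1.0]]
force: [-0.9, 0.8, 5.4]
finger_gap: 0.048
grasp_force: 19.9
t: 2.6
tcp_pos: [0.4785, -0.2393, 0.003]
ee_rot: [[-0.427, -0.904, 0.003], [-0.904, 0.427, -0.001], [-0.0, -0.003, -1.0]]
force: [-0.5, 0.9, 6.0]
finger_gap: 0.0481
grasp_force: 19.9
t 2.6 pos [ 0.4785 -0.2393  0.003 ] yaw 154.73 tilt [ 0.003  -0.0009] q6 -15.5 F [-0.5  0.9  6. ] T [ 0.36  0.25 -0.08] gap 48.1 gf 19.9
shift mm [0.3 1.2 3. ] wz -0.005
```

```bash
python3 -m jog '[0.6,0,0,-2,0,0,0, 0.6,0,0,0,0,0,0, 0.6,0,0,0,0,0,0.12, 0.6,0,0,0,0,0,0.12, 0.6,0,0,0,0,0,0.12]'; python3 -m jog '[0.6,0,0,0,0,0,0.12, 0.6,0,0,0,0,0,0.12, 0.6,0,0,0,0,0,0.12, 0.6,0,0,0,0,0,0.12, 0.6,0,0,0,0,0,0.12]' >/dev/null;  python3 -m jog '[0.6,0,0,0,0,0,0.12, 0.6,0,0,0,0,0,0.12, 0.6,0,0,0,0,0,0.12, 0.6,0,0,0,0,0,0.12, 0.6,0,0,0,0,0,0.13]' ; python3 -m jog '[0.6,0,0,0,0,0,0, -0.2,0,0,0,0,0,0, -0.2,0,0,0,0,0,0,-0.2,0,0,0,0,0,0,-0.2,0,0,0,0,0,0]' 30; python3 go.py 0.4773 -0.2391 0.0 65
python3 - <<'E'
from h import *
c=cam('side','pics/s1.png')
print(proj(c,ctrl.read_state()['tcp_pos']))
cv2.imwrite('pics/s1c.png',cv2.resize(c['frame'][110:210,310:430,::-1],None,fx=6,fy=6,interpolation=cv2.INTER_CUBIC))
E
```

```text
t: 3.02
tcp_pos: [0.4773, -0.239, 0.0035]
ee_rot: [[-0.722, -0.692, 0.0], [-0.692, 0.722, 0.0], [-0.0, -0.0, -1.0]]
force: [-0.0, -0.1, -0.3]
finger_gap: 0.0684
grasp_force: 0.0
t: 3.85
tcp_pos: [0.4773, -0.239, 0.0035]
ee_rot: [[-0.904, 0.427, 0.0], [0.427, 0.904, -0.0], [-0.0, 0.0, -1.0]]
force: [0.3, 0.5, -0.3]
finger_gap: 0.0684
grasp_force: 0.0
t: 4.27
tcp_pos: [0.4773, -0.2391, 0.004]
ee_rot: [[-0.908, 0.418, 0.0], [0.418, 0.908, -0.0], [-0.0, -0.0, -1.0]]
force: [-1.6, 1.8, 5.3]
finger_gap: 0.0477
grasp_force: 29.9
t 4.27 pos [ 0.4773 -0.2391  0.004 ] yaw 65.27 tilt [ 0.0002 -0.0004] q6 -105.0 F [-1.6  1.8  5.3] T [0.24 0.71 0.06] gap 47.7 gf 29.9
shift mm [0. 0. 4.] wz 0.005
[369.12982633 190.54013983]
```

View pics/s1c.png

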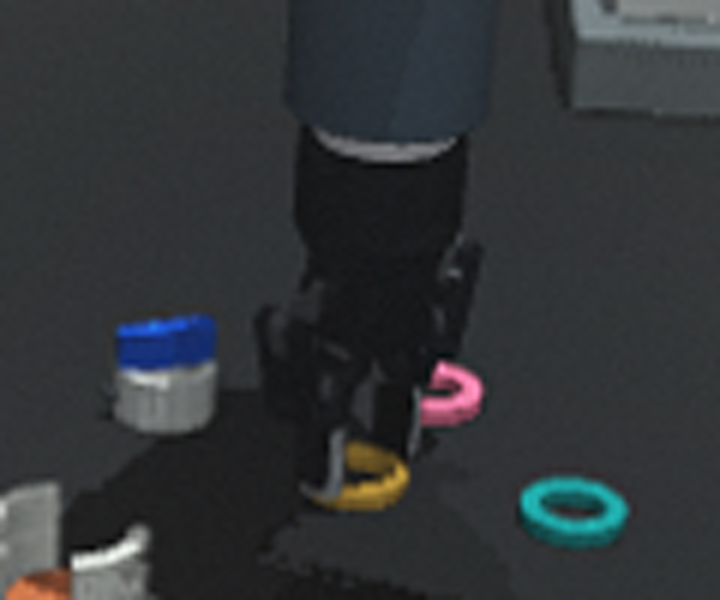

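The spacer is gripped: the picture shows the gold ring between the fingers at crop (365,475). I'll lift it and carry it to the cell.

```bash
python3 -m jog '[-0.2,0,0,-5,0,0,0, -0.2,0,0,-20,0,0,0, -0.2,0,0,-30,0,0,0, -0.2,0,0,-30,0,0,0, -0.2,0,0,-25,0,0,0]' 40; python3 go.py 0.5544 -0.0440 0.08 65
```

```text
t: 4.73
tcp_pos: [0.4774, -0.2391, 0.1154]
ee_rot: [[-0.908, 0.419, 0.001], [0.419, 0.908, -0.0], [-0.001, 0.0, -1.0]]
force: [0.7, 0.2, -1.0]
finger_gap: 0.0469
grasp_force: 41.3
t 4.73 pos [ 0.4774 -0.2391  0.1154] yaw 65.21 tilt [ 0.0009 -0.0004] q6 -105.0 F [ 0.7  0.2 -1. ] T [-0.09 -0.15 -0.01] gap 46.9 gf 41.3
shift mm [ 11.9 209.4  35.4] wz 0.004
```

```bash
python3 -m jog '[-0.2,2,35,0,0,0,0, -0.2,2,35,0,0,0,0, -0.2,2,35,0,0,0,0, -0.2,2,35,0,0,0,0, -0.2,2,35,0,0,0,0]' >/dev/null; python3 -m jog '[-0.2,2,34,0,0,0,0, -0.2,0,0,25,0,0,0,-0.2,0,0,10,0,0,0.004,-0.2,0,0,0,0,0,0]'; python3 go.py 0.5544 -0.0440 0.08 65
python3 - <<'E'
from h import *
c=cam('side');d=cam('top')
p=ctrl.read_state()['tcp_pos'];print(proj(c,p),proj(d,p))
a=cv2.resize(c['frame'][165:245,270:360,::-1],None,fx=6,fy=6,interpolation=cv2.INTER_CUBIC)
cv2.imwrite('pics/s2c.png',a)
E
```

```text
t: 5.48
tcp_pos: [0.5518, -0.0444, 0.0752]
ee_rot: [[-0.905, 0.424, -0.007], [0.424, 0.905, -0.0], [0.006, -0.003, -1.0]]
force: [-0.7, -0.1, -0.6]
finger_gap: 0.0466
grasp_force: 41.4
t 5.48 pos [ 0.5518 -0.0444  0.0752] yaw 64.89 tilt [-0.007  -0.0003] q6 -126.6 F [-0.7 -0.1 -0.6] T [-0.05  0.12 -0.  ] gap 46.6 gf 41.4
shift mm [-2.1  1.5 -4.8] wz -0.002
[321.41347221 193.71126177] [326.15545509 209.04279548]
```

View pics/s2c.png

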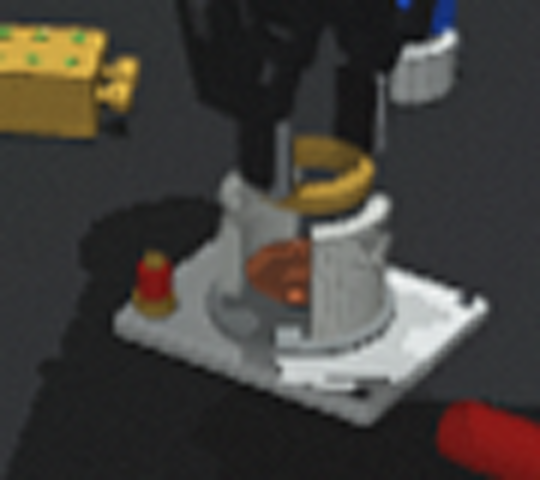

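The gold ring hangs above the claws (crop 330,175) with the fingers over the gaps. I'll settle, correct and feel downwards.

```bash
python3 -m jog '[-0.2,-0.5,0.5,0,0,0,0,-0.2,0,0,0,0,0,0,-0.2,0,0,0,0,0,0]'>/dev/null; python3 go.py 0.5544 -0.0440 0.07 65
```

```text
t 5.83 pos [ 0.5556 -0.0448  0.0792] yaw 64.79 tilt [0.0016 0.0001] q6 -126.7 F [-0.7  0.  -1. ] T [-0.01 -0.01  0.02] gap 46.4 gf 41.4
shift mm [1.4 0.2 9.2] wz -0.004
```

```bash
python3 -m jog '[-0.2,1.4,0.2,3,0,0,0,-0.2,0,0,3,0,0,0,-0.2,0,0,2,0,0,0,-0.2,0,0,2,0,0,0,-0.2,0,0,0,0,0,0]'; python3 go.py 0.5544 -0.0440 0.066 65; python3 -m jog '[-0.2,0,0,2,0,0,0,-0.2,0,0,2,0,0,0,-0.2,0,0,2,0,0,0,-0.2,0,0,0,0,0,0]'; python3 go.py 0.5544 -0.0440 0.066 65
```

```text
t: 6.25
tcp_pos: [0.5537, -0.0434, 0.0677]
ee_rot: [[-0.905, 0.425, -0.001], [0.425, 0.905, -0.0], [0.001, -0.0, -1.0]]
force: [-0.1, -0.7, -1.1]
finger_gap: 0.0468
grasp_force: 41.4
t 6.25 pos [ 0.5537 -0.0434  0.0677] yaw 64.84 tilt [-0.0009 -0.0001] q6 -126.8 F [-0.1 -0.7 -1.1] T [-0.05 -0.01  0.06] gap 46.8 gf 41.4
shift mm [-0.9 -0.2  1.7] wz -0.003
t: 6.58
tcp_pos: [0.555, -0.0437, 0.063]
ee_rot: [[-0.905, 0.425, 0.002], [0.425, 0.905, -0.001], [-0.002, 0.0, -1.0]]
force: [1.1, -0.6, 3.7]
finger_gap: 0.047
grasp_force: 41.9
t 6.58 pos [ 0.555  -0.0437  0.063 ] yaw 64.86 tilt [ 0.0021 -0.0007] q6 -126.8 F [ 1.1 -0.6  3.7] T [-0.58 -0.28 -0.  ] gap 47.0 gf 41.9
shift mm [ 0.4 -0.5 -3. ] wz -0.002
```

```bash
python3 -m jog '[-0.2,0,0,1.5,0,0,0,-0.2,0,0,1.5,0,0,0,-0.2,0,0,0,0,0,0]'; python3 go.py 0.5544 -0.0440 0.066 65
python3 - <<'E'
from h import *
c=cam('side')
a=cv2.resize(c['frame'][165:245,270:360,::-1],None,fx=8,fy=7.5,interpolation=cv2.INTER_CUBIC)
cv2.imwrite('pics/s3c.png',a)
E
```

```text
t: 6.83
tcp_pos: [0.5551, -0.0439, 0.0602]
ee_rot: [[-0.905, 0.425, 0.003], [0.425, 0.905, -0.001], [-0.003, 0.0, -1.0]]
force: [0.7, -2.7, 4.4]
finger_gap: 0.0467
grasp_force: 44.1
t 6.83 pos [ 0.5551 -0.0439  0.0602] yaw 64.86 tilt [ 0.0025 -0.0009] q6 -126.8 F [ 0.7 -2.7  4.4] T [-0.95 -0.5   0.04] gap 46.7 gf 44.1
shift mm [ 0.6 -0.4 -5.8] wz -0.002
```

View pics/s3c.png

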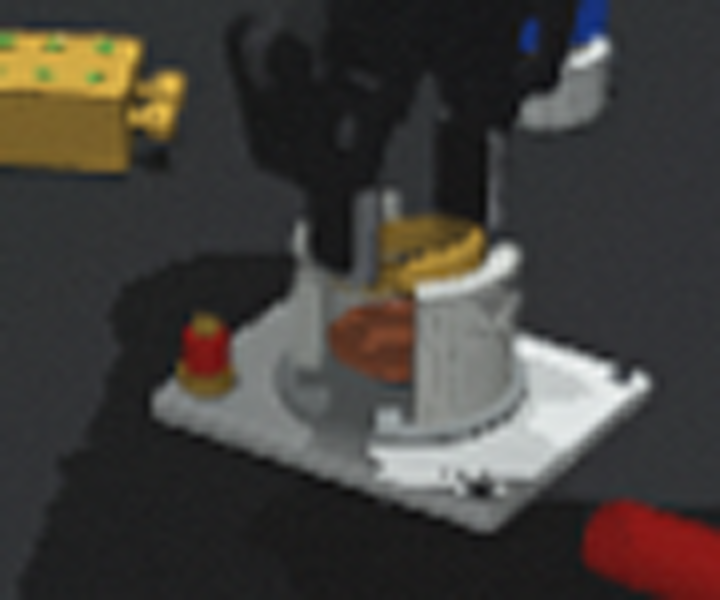

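The picture shows the disc caught on the near claw's rim (crop 500,255), with that side high. It therefore sits too far toward head -x, so I'll shift toward tool -x under light load.

```bash
python3 -m jog '[-0.2,-0.7,0,-1,0,0,0,-0.2,-0.7,0,0,0,0,0,-0.2,0,0,0,0,0,0]' 30 | grep -E 'pos|force'; python3 -m jog '[-0.2,-0.7,0,0,0,0,0,-0.2,0,0,0,0,0,0]' | grep -E 'pos|force'; python3 -m jog '[-0.2,-0.7,0,0,0,0,0,-0.2,0,0,0,0,0,0]' | grep -E 'pos|force';python3 go.py 0.5544 -0.0440 0.066 65
```

```text
tcp_pos: [0.5552, -0.044, 0.0604]
force: [-0.1, -1.4, 4.2]
grasp_force: 44.1
tcp_pos: [0.5556, -0.0441, 0.06]
force: [-0.5, -0.3, 0.7]
grasp_force: 43.7
tcp_pos: [0.5557, -0.0443, 0.0592]
force: [0.5, 0.7, -1.2]
grasp_force: 43.5
t 7.47 pos [ 0.5557 -0.0443  0.0592] yaw 64.81 tilt [-0.0022  0.0006] q6 -126.6 F [ 0.5  0.7 -1.2] T [ 0.18  0.13 -0.01] gap 47.0 gf 43.5
shift mm [ 1.3 -0.3 -6.8] wz -0.003
```

It slipped in: Fz is back to just the weight. I'll go on down.

```bash
python3 -m jog '[-0.2,0,0,2,0,0,0,-0.2,0,0,2,0,0,0,-0.2,0,0,2,0,0,0,-0.2,0,0,0,0,0,0]' | grep -E 'pos|force'; python3 -m jog '[-0.2,0,0,2,0,0,0,-0.2,0,0,2,0,0,0,-0.2,0,0,2,0,0,0,-0.2,0,0,0,0,0,0]' | grep -E 'pos|force'; python3 -m jog '[-0.2,0,0,2,0,0,0,-0.2,0,0,2,0,0,0,-0.2,0,0,0,0,0,0]' | grep -E 'pos|force';python3 go.py 0.5544 -0.0440 0.036 65
```

```text
tcp_pos: [0.5561, -0.0446, 0.0535]
force: [0.1, 0.2, -0.8]
grasp_force: 43.4
tcp_pos: [0.5562, -0.0445, 0.0482]
force: [-3.3, 1.3, 3.9]
grasp_force: 43.9
tcp_pos: [0.5556, -0.0443, 0.0443]
force: [-5.8, 2.8, 6.2]
grasp_force: 44.7
t 8.38 pos [ 0.5556 -0.0443  0.0443] yaw 64.83 tilt [-0.0015  0.0005] q6 -126.6 F [-5.8  2.8  6.2] T [1.21 1.84 0.04] gap 46.9 gf 44.7
shift mm [ 1.2 -0.3  8.3] wz -0.003
```

```bash
python3 -m jog '[-0.2,1,0,0,0,0,0,-0.2,0,0,0,0,0,0]' | grep -E 'pos|force'; python3 -m jog '[-0.2,0.6,0,0,0,0,0,-0.2,0,0,0,0,0,0]' | grep -E 'pos|force'
python3 - <<'E'
from h import *
c=cam('side')
a=cv2.resize(c['frame'][165:245,270:360,::-1],None,fx=8,fy=7.5,interpolation=cv2.INTER_CUBIC)
cv2.imwrite('pics/s4c.png',a)
E
```

```text
tcp_pos: [0.5556, -0.0442, 0.0448]
force: [-2.5, 1.4, 4.0]
grasp_force: 44.5
tcp_pos: [0.5555, -0.0441, 0.0447]
force: [-1.8, 0.1, 4.3]
grasp_force: 44.5
```

View pics/s4c.png

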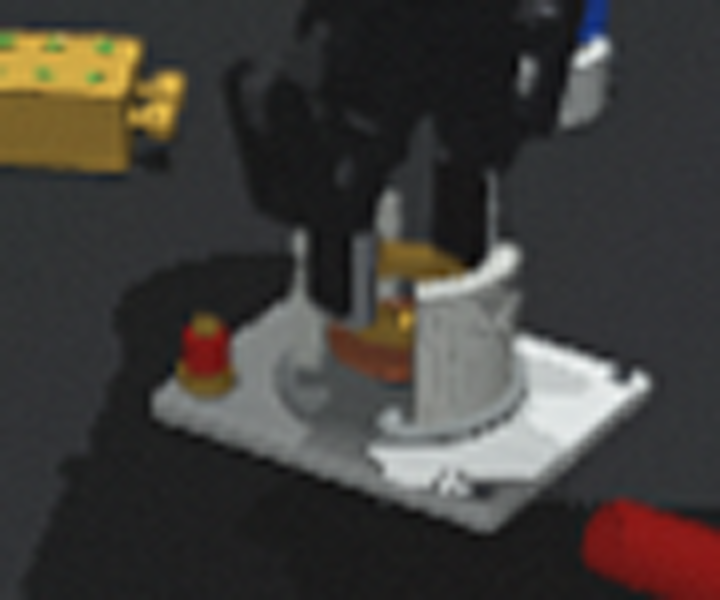

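The far side now looks high (crop 430,250), caught on the slot floor. I'll lift clear, centre between the two catches and lower again.

```bash
python3 -m jog '[-0.2,0,0,-3,0,0,0,-0.2,0,0,-2,0,0,0,-0.2,0,0,0,0,0,0,-0.2,0,0,0,0,0,0]' | grep -E 'pos|force';python3 go.py 0.5552 -0.0443 0.046 65
```

```text
tcp_pos: [0.5553, -0.0439, 0.0491]
force: [1.4, -0.1, -0.6]
grasp_force: 44.0
t 9.1 pos [ 0.5553 -0.0439  0.0491] yaw 64.83 tilt [0.0003 0.0001] q6 -126.7 F [ 1.4 -0.1 -0.6] T [-0.17 -0.22  0.05] gap 47.1 gf 44.0
shift mm [-0.1 -0.4  3.1] wz -0.003
```

```bash
python3 -m jog '[-0.2,0.3,-0.3,2,0,0,0,-0.2,0,0,2,0,0,0,-0.2,0,0,0,0,0,0]' | grep -E 'pos|force'; python3 -m jog '[-0.2,0,0,2,0,0,0,-0.2,0,0,2,0,0,0,-0.2,0,0,0,0,0,0]' | grep -E 'pos|force';python3 go.py 0.5552 -0.0443 0.036 65
```

```text
tcp_pos: [0.5548, -0.0442, 0.0449]
force: [1.8, -1.0, 0.1]
grasp_force: 44.1
tcp_pos: [0.5549, -0.0442, 0.0411]
force: [2.0, -1.5, 1.2]
grasp_force: 44.2
t 9.6 pos [ 0.5549 -0.0442  0.0411] yaw 64.84 tilt [ 0.0003 -0.0003] q6 -126.7 F [ 2.  -1.5  1.2] T [-0.51 -0.55  0.03] gap 46.6 gf 44.2
shift mm [-0.3  0.   5.1] wz -0.003
```

```bash
python3 -m jog '[-0.2,-0.4,0,1.5,0,0,0,-0.2,0,0,1.5,0,0,0,-0.2,0,0,0,0,0,0]' | grep -E 'pos|force'; python3 -m jog '[-0.2,0,0,1.5,0,0,0,-0.2,0,0,1.5,0,0,0,-0.2,0,0,0,0,0,0]' | grep -E 'pos|force';python3 go.py 0.5552 -0.0443 0.034 65
```

```text
tcp_pos: [0.5549, -0.0442, 0.0379]
force: [1.6, -1.7, 0.3]
grasp_force: 44.1
tcp_pos: [0.5549, -0.0442, 0.035]
force: [0.7, -1.0, -0.1]
grasp_force: 44.1
t 10.1 pos [ 0.5549 -0.0442  0.035 ] yaw 64.83 tilt [-0.0002 -0.    ] q6 -126.7 F [ 0.7 -1.  -0.1] T [-0.33 -0.34  0.03] gap 47.0 gf 44.1
shift mm [-0.3  0.   1. ] wz -0.003
```

```bash
python3 -m jog '[-0.2,0,0,1,0,0,0,-0.2,0,0,1,0,0,0,-0.2,0,0,0,0,0,0]' | grep -E 'pos|force'; python3 -m jog '[-0.2,0,0,1,0,0,0,-0.2,0,0,0,0,0,0]' | grep -E 'pos|force';python3 - <<'E'
from h import *
c=cam('side')
a=cv2.resize(c['frame'][165:245,270:360,::-1],None,fx=8,fy=7.5,interpolation=cv2.INTER_CUBIC)
cv2.imwrite('pics/s5c.png',a)
E
```

```text
tcp_pos: [0.555, -0.0442, 0.0334]
force: [-1.0, -0.6, 2.3]
grasp_force: 44.5
tcp_pos: [0.555, -0.0442, 0.0325]
force: [-1.3, -1.2, 4.3]
grasp_force: 44.7
```

View pics/s5c.png

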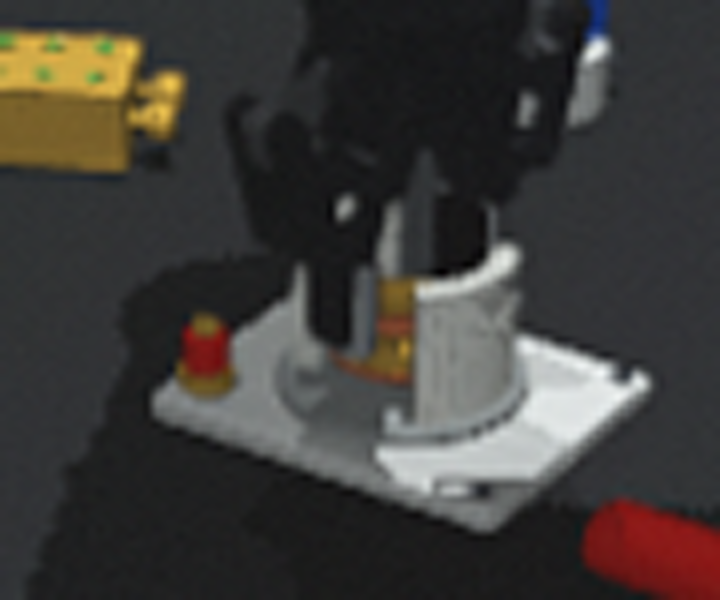

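Contact came at TCP 33.4 mm, which matches a flat disc on the platform at 30. Releasing.

```bash
python3 -m jog '[0.1,0,0,-1,0,0,0,0.4,0,0,0,0,0,0,0.4,0,0,0,0,0,0,0.4,0,0,0,0,0,0]' | grep -E 'pos|force|gap'; python3 -m jog '[0.4,0,0,-15,0,0,0,0.4,0,0,-25,0,0,0,0.4,0,0,-30,0,0,0,0.4,0,0,-30,0,0,0,0.4,0,0,-30,0,0,0]' | grep -E 'pos|force|gap';python3 go.py 0.4546 0.2658 0.034 165
```

```text
tcp_pos: [0.5547, -0.0441, 0.0328]
force: [-0.5, -0.2, -1.1]
finger_gap: 0.06
grasp_force: 0.0
tcp_pos: [0.5546, -0.0441, 0.1643]
force: [1.3, -0.4, 0.7]
finger_gap: 0.0596
grasp_force: 0.0
t 11.32 pos [ 0.5546 -0.0441  0.1643] yaw 64.84 tilt [-0.0009  0.0001] q6 -126.7 F [ 1.3 -0.4  0.7] T [ 0.02 -0.13 -0.01] gap 59.6 gf 0.0
shift mm [222.2 238.1 130.4] wz -1.748
```

```bash
python3 -m jog '[0.4,27.8,29.8,0,0,0,0,0.4,27.8,29.8,0,0,0,0,0.4,27.8,29.8,0,0,0,0,0.4,27.8,29.8,0,0,0,0,0.4,27.8,29.8,0,0,0,0]' >/dev/null;  python3 -m jog '[1,27.8,29.8,0,0,0,0,1,27.8,29.8,0,0,0,0,1,27.8,29.8,0,0,0,0,1,0,0,10,0,0,-0.12,1,0,0,10,0,0,-0.12]' >/dev/null;  python3 -m jog '[1,0,0,10,0,0,-0.12,1,0,0,10,0,0,-0.12,1,0,0,10,0,0,-0.12,1,0,0,10,0,0,-0.12,1,0,0,10,0,0,-0.12]' >/dev/null; python3 -m jog '[1,0,0,10,0,0,-0.12,1,0,0,10,0,0,-0.12,1,0,0,0,0,0,-0.12,1,0,0,0,0,0,-0.12,1,0,0,0,0,0,-0.12]' >/dev/null;python3 -m jog '[1,0,0,0,0,0,-0.13,1,0,0,0,0,0,0,1,0,0,0,0,0,0]' >/dev/null;python3 go.py 0.4546 0.2658 0.0035 155
python3 - <<'E'
from h import *
c=cam('top');d=cam('side')
h=cv2.resize(c['frame'][175:250,292:358,::-1],None,fx=6,fy=6,interpolation=cv2.INTER_CUBIC)
k=cv2.resize(d['frame'][165:240,285:351,::-1],None,fx=6,fy=6,interpolation=cv2.INTER_CUBIC)
cv2.imwrite('pics/m2.png',np.hstack([h,k]))
hsv=cv2.cvtColor(c['frame'],cv2.COLOR_RGB2HSV)
def blob(x,y,r,lo,hi,z):
    k=np.zeros(hsv.shape[:2],np.uint8);k[y-r:y+r,x-r:x+r]=1
    cs=cv2.findContours(cv2.inRange(hsv,lo,hi)*k,cv2.RETR_EXTERNAL,cv2.CHAIN_APPROX_NONE)[0]
    q=max(cs,key=cv2.contourArea);M=cv2.moments(q);u,v=M['m10']/M['m00'],M['m01']/M['m00'];print(u,v,M['m00'],atz(c,u,v,z))
blob(325,210,16,(18,80,60),(35,255,255),.04)
E
```

```text
t 13.23 pos [0.4549 0.2661 0.073 ] yaw 154.28 tilt [-0.0004 -0.0002] q6 -73.1 F [ 0.5 -0.4 -0.1] T [ 0.03  0.03 -0.02] gap 85.8 gf 0.0
shift mm [ 0.4  0.2 69.5] wz -0.013
324.8712871287129 210.25082508250821 353.5 [ 0.55611381 -0.04388282  0.04      ]
```

View pics/m2.png

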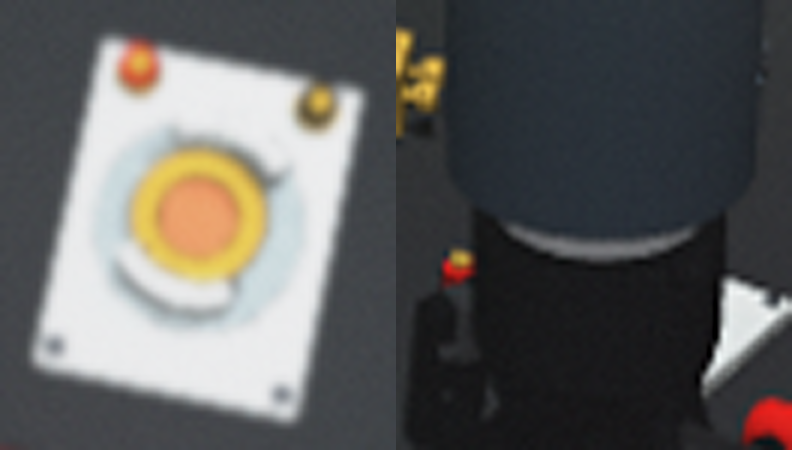

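The spacer lies flat and concentric in the bore (crop 200,215). Now the specimen, gripped twice at right angles to centre it.

```bash
python3 -m jog '[1,0.4,0.2,25,0,0,-0.013,1,0,0,25,0,0,0,1,0,0,12,0,0,0,1,0,0,5,0,0,0,1,0,0,0,0,0,0]' >/dev/null; python3 -m jog '[1,0,0,0,0,0,0,1,0,0,0,0,0,0,1,0,0,0,0,0,0]' >/dev/null;python3 go.py 0.4546 0.2658 0.006 155; python3 -m jog '[-0.2,0,0,0,0,0,0,-0.2,0,0,0,0,0,0,-0.2,0,0,0,0,0,0,-0.2,0,0,0,0,0,0,-0.2,0,0,0,0,0,0]' 20 | grep -E 'pos|force|gap';python3 go.py 0.4546 0.2658 0.006 155
```

```text
t 14.0 pos [0.4554 0.2665 0.0074] yaw 155.23 tilt [0.0017 0.0016] q6 -72.1 F [ 0.1 -0.1 -0. ] T [ 0.02  0.04 -0.01] gap 85.1 gf 0.0
shift mm [1.  0.5 1.4] wz 0.004
tcp_pos: [0.456, 0.2668, 0.0092]
force: [-5.3, -1.0, 18.6]
finger_gap: 0.0346
grasp_force: 9.2
t 14.42 pos [0.456  0.2668 0.0092] yaw 155.32 tilt [0.0033 0.0018] q6 -72.1 F [-5.3 -1.  18.6] T [-0.51  1.98  0.05] gap 34.6 gf 9.2
shift mm [1.5 0.9 3.2] wz 0.006
```

```bash
python3 -m jog '[0.6,0,0,0,0,0,0,0.6,0,0,0,0,0,0,0.6,0,0,0,0,0,-0.12,0.6,0,0,0,0,0,-0.12,0.6,0,0,0,0,0,-0.12]'>/dev/null; python3 -m jog '[0.6,0,0,0,0,0,-0.12,0.6,0,0,0,0,0,-0.12,0.6,0,0,0,0,0,-0.12,0.6,0,0,0,0,0,-0.12,0.6,0,0,0,0,0,-0.12]'>/dev/null; python3 -m jog '[0.6,0,0,0,0,0,-0.12,0.6,0,0,0,0,0,-0.12,0.6,0,0,0,0,0,-0.12,0.6,0,0,0,0,0,-0.12,0.6,0,0,0,0,0,-0.13]'>/dev/null; python3 -m jog '[0.6,0,0,0,0,0,0,0.6,0,0,0,0,0,0,0.6,0,0,0,0,0,0]'>/dev/null; python3 go.py 0.4546 0.2658 0.006 -115;python3 -m jog '[-0.2,0,0,0,0,0,0,-0.2,0,0,0,0,0,0,-0.2,0,0,0,0,0,0,-0.2,0,0,0,0,0,0,-0.2,0,0,0,0,0,0]' 30 | grep -E 'pos|force|gap';python3 go.py 0.4546 0.2658 0.006 -115
```

```text
t 15.92 pos [0.4546 0.2657 0.0061] yaw -115.3 tilt [-0.0003 -0.0003] q6 17.4 F [-0.5 -0.3 -0.4] T [-0.03 -0.08  0.02] gap 67.8 gf 0.0
shift mm [-0.1 -0.   0.1] wz -0.005
tcp_pos: [0.4572, 0.2674, 0.0092]
force: [-0.5, -0.3, 14.2]
finger_gap: 0.034
grasp_force: 7.3
t 16.33 pos [0.4572 0.2674 0.0092] yaw -115.05 tilt [0.0054 0.0028] q6 17.5 F [-0.5 -0.3 14.2] T [-0.4   0.33 -0.04] gap 34.0 gf 7.3
shift mm [-1.7  2.5  3.2] wz -0.001
```

The tips closed over the disc's top because TCP at 6 mm is too high for that swing. I'll open, go lower and grip again.

```bash
python3 -m jog '[0.6,0,0,0,0,0,0,0.6,0,0,0,0,0,0,0.6,0,0,4,0,0,0,0.6,0,0,4,0,0,0,0.6,0,0,0,0,0,0]'>/dev/null; python3 -m jog '[0.6,0,0,0,0,0,0,0.6,0,0,0,0,0,0]'>/dev/null; python3 go.py 0.4546 0.2658 -0.002 -115;python3 -m jog '[-0.2,0,0,0,0,0,0,-0.2,0,0,0,0,0,0,-0.2,0,0,0,0,0,0,-0.2,0,0,0,0,0,0,-0.2,0,0,0,0,0,0]' 20 | grep -E 'pos|force|gap';python3 go.py 0.4546 0.2658 0.006 -115
```

```text
t 16.92 pos [ 0.4546  0.2657 -0.002 ] yaw -115.09 tilt [-0.0005 -0.0006] q6 17.6 F [0.2 0.3 0.4] T [0.02 0.03 0.02] gap 68.1 gf 0.0
shift mm [-0.1 -0.1 -0. ] wz -0.002
tcp_pos: [0.4548, 0.2659, -0.0015]
force: [-0.8, -0.3, 3.3]
finger_gap: 0.0487
grasp_force: 20.8
t 17.33 pos [ 0.4548  0.2659 -0.0015] yaw -115.08 tilt [0.0003 0.0001] q6 17.6 F [-0.8 -0.3  3.3] T [-0.21  0.35  0.05] gap 48.7 gf 20.8
shift mm [-0.2  0.2 -7.5] wz -0.001
```

```bash
python3 -m jog '[0.6,0,0,0,0,0,0,0.6,0,0,0,0,0,0,0.6,0,0,0,0,0,0.12,0.6,0,0,0,0,0,0.12,0.6,0,0,0,0,0,0.12]'>/dev/null; python3 -m jog '[0.6,0,0,0,0,0,0.12,0.6,0,0,0,0,0,0.12,0.6,0,0,0,0,0,0.12,0.6,0,0,0,0,0,0.12,0.6,0,0,0,0,0,0.12]'>/dev/null; python3 -m jog '[0.6,0,0,0,0,0,0.12,0.6,0,0,0,0,0,0.12,0.6,0,0,0,0,0,0.12,0.6,0,0,0,0,0,0.12,0.6,0,0,0,0,0,0.13]'>/dev/null; python3 -m jog '[0.6,0,0,0,0,0,0,0.6,0,0,0,0,0,0,0.6,0,0,0,0,0,0]'>/dev/null; python3 go.py 0.4546 0.2658 -0.002 155;python3 -m jog '[-0.2,0,0,0,0,0,0,-0.2,0,0,0,0,0,0,-0.2,0,0,0,0,0,0,-0.2,0,0,0,0,0,0,-0.2,0,0,0,0,0,0]' 40 | grep -E 'pos|force|gap';python3 go.py 0.4546 0.2658 -0.002 155
```

```text
t 18.83 pos [ 0.4547  0.2658 -0.0018] yaw 155.46 tilt [-0.0001 -0.    ] q6 -71.9 F [ 0.8 -0.4  0.5] T [-0.03 -0.05  0.05] gap 68.4 gf 0.0
shift mm [0.1 0.1 0.2] wz 0.008
tcp_pos: [0.4549, 0.2659, -0.0013]
force: [-1.4, -1.0, 4.1]
finger_gap: 0.0479
grasp_force: 41.2
t 19.25 pos [ 0.4549  0.2659 -0.0013] yaw 155.29 tilt [0.0005 0.0002] q6 -72.1 F [-1.4 -1.   4.1] T [-0.24  0.46  0.06] gap 47.9 gf 41.2
shift mm [0.2 0.3 0.7] wz 0.005
```

```bash
python3 -m jog '[-0.2,0,0,-5,0,0,0,-0.2,0,0,-20,0,0,0,-0.2,0,0,-35,0,0,0,-0.2,0,0,-35,0,0,-0.12,-0.2,0,0,-20,0,0,-0.12]' | grep -E 'force|gap';python3 -m jog '[-0.2,0,0,0,0,0,-0.12,-0.2,0,0,0,0,0,-0.12,-0.2,0,0,0,0,0,-0.12,-0.2,0,0,0,0,0,-0.12,-0.2,0,0,0,0,0,-0.12]'>/dev/null; python3 -m jog '[-0.2,0,0,0,0,0,-0.12,-0.2,0,0,0,0,0,-0.12,-0.2,0,0,0,0,0,-0.12,-0.2,0,0,0,0,0,-0.12,-0.2,0,0,0,0,0,-0.12]'>/dev/null; python3 -m jog '[-0.2,0,0,0,0,0,-0.13,-0.2,0,0,0,0,0,0,-0.2,0,0,0,0,0,0]'>/dev/null;python3 go.py 0.5550 -0.0443 0.08 -115;  python3 - <<'E'
from h import *
c=dict(np.load('top.npz'))
hsv=cv2.cvtColor(c['frame'],cv2.COLOR_RGB2HSV)
k=cv2.inRange(hsv,(5,70,60),(16,255,255));k[:202]=0;k[220:]=0;k[:,:315]=0;k[:,335:]=0
M=cv2.moments(k,True);u,v=M['m10']/M['m00'],M['m01']/M['m00'];print(u,v,M['m00'],atz(c,u,v,.035))
E
```

```text
force: [-0.1, -0.1, -0.1]
finger_gap: 0.0478
grasp_force: 41.4
t 20.75 pos [0.4546 0.2658 0.1131] yaw -115.3 tilt [-0.0004 -0.0001] q6 17.4 F [ 0.1 -0.8 -0.3] T [ 0.04  0.   -0.02] gap 47.8 gf 41.3
shift mm [223.3 237.4  33.1] wz -0.005
324.719696969697 210.78787878787878 132.0 [ 0.55556037 -0.04368896  0.035     ]
```

```bash
python3 -m jog '[-0.2,27.9,29.7,0,0,0,0,-0.2,27.9,29.7,0,0,0,0,-0.2,27.9,29.7,0,0,0,0,-0.2,27.9,29.7,0,0,0,0,-0.2,27.9,29.7,0,0,0,0]' | grep -E 'gap';python3 -m jog '[-0.2,27.9,29.7,0,0,0,0,-0.2,27.9,29.7,0,0,0,0,-0.2,27.9,29.7,0,0,0,0,-0.2,0,0,0,0,0,0,-0.2,0,0,20,0,0,0]'>/dev/null; python3 -m jog '[-0.2,0,0,15,0,0,0,-0.2,0,0,0,0,0,0,-0.2,0,0,0,0,0,0,-0.2,0,0,0,0,0,0]'>/dev/null;python3 go.py 0.5553 -0.0441 0.07 -115
```

```text
finger_gap: 0.0479
t 21.92 pos [ 0.5568 -0.0438  0.0792] yaw -115.13 tilt [ 0.0012 -0.0003] q6 53.3 F [ 0.7 -0.1 -0.8] T [ 0.01 -0.03  0.05] gap 48.2 gf 41.4
shift mm [-1.2  0.9  9.2] wz -0.002
```

```bash
python3 -m jog '[-0.2,-1.2,0.9,7,0,0,0,-0.2,0,0,5,0,0,0,-0.2,0,0,0,0,0,0,-0.2,0,0,0,0,0,0,-0.2,0,0,0,0,0,0]'>/dev/null;python3 go.py 0.5553 -0.0441 0.065 -115; python3 -m jog '[-0.2,0,0,1.5,0,0,0,-0.2,0,0,1.5,0,0,0,-0.2,0,0,0,0,0,0]'| grep -E 'pos|force'; python3 -m jog '[-0.2,0,0,1.5,0,0,0,-0.2,0,0,0,0,0,0]'| grep -E 'pos|force'
```

```text
t 22.33 pos [ 0.5548 -0.0442  0.0665] yaw -115.08 tilt [ 0.0003 -0.0001] q6 53.4 F [-0.5  0.2  0. ] T [-0.03 -0.03 -0.06] gap 47.9 gf 41.4
shift mm [ 0.4 -0.3  1.5] wz -0.001
tcp_pos: [0.5545, -0.0443, 0.063]
force: [0.2, -0.1, -1.1]
grasp_force: 41.4
tcp_pos: [0.5546, -0.0443, 0.0615]
force: [-0.3, -0.4, -0.2]
grasp_force: 41.4
```

It has entered the bore freely. Going on down.

```bash
for i in 1 2 ; do :; done; python3 -m jog '[-0.2,0.2,0,2,0,0,0,-0.2,0,0,2,0,0,0,-0.2,0,0,0,0,0,0]'| grep -E 'pos|force'; python3 -m jog '[-0.2,0,0,2,0,0,0,-0.2,0,0,2,0,0,0,-0.2,0,0,0,0,0,0]'| grep -E 'pos|force'; python3 -m jog '[-0.2,0,0,2,0,0,0,-0.2,0,0,2,0,0,0,-0.2,0,0,0,0,0,0]'| grep -E 'pos|force'
```

```text
tcp_pos: [0.5554, -0.0446, 0.0578]
force: [0.6, -1.2, 0.6]
grasp_force: 41.4
tcp_pos: [0.5553, -0.0446, 0.0537]
force: [2.5, -1.9, 0.5]
grasp_force: 41.5
tcp_pos: [0.5553, -0.0446, 0.0497]
force: [2.6, -2.2, 1.4]
grasp_force: 41.6
```

```bash
python3 -m jog '[-0.2,0.5,0,0,0,0,0,-0.2,0,0,2,0,0,0,-0.2,0,0,0,0,0,0]'| grep -E 'pos|force'; python3 -m jog '[-0.2,0.2,0,2,0,0,0,-0.2,0,0,2,0,0,0,-0.2,0,0,0,0,0,0]'| grep -E 'pos|force'; python3 -m jog '[-0.2,0,0,2,0,0,0,-0.2,0,0,1,0,0,0,-0.2,0,0,0,0,0,0]'| grep -E 'pos|force'
```

```text
tcp_pos: [0.5554, -0.0446, 0.0476]
force: [2.6, -2.3, 1.5]
grasp_force: 41.6
tcp_pos: [0.5553, -0.0446, 0.0432]
force: [1.6, -1.4, 0.8]
grasp_force: 41.6
tcp_pos: [0.5553, -0.0447, 0.0404]
force: [1.1, -1.9, 0.1]
grasp_force: 41.6
```

```bash
python3 -m jog '[-0.2,0.2,0,1,0,0,0,-0.2,0,0,0,0,0,0]'| grep -E 'pos|force'; python3 -m jog '[-0.2,0,0,1,0,0,0,-0.2,0,0,0,0,0,0]'| grep -E 'pos|force'
```

```text
tcp_pos: [0.5554, -0.0446, 0.0394]
force: [1.3, -0.8, -0.7]
grasp_force: 41.5
tcp_pos: [0.5554, -0.0446, 0.0385]
force: [0.3, -0.3, 0.4]
grasp_force: 41.6
```

```bash
python3 -m jog '[-0.2,0,0,0.7,0,0,0,-0.2,0,0,0,0,0,0,0.1,0,0,0,0,0,0,0.4,0,0,0,0,0,0,0.4,0,0,0,0,0,0]' | grep -E 'pos|force|gap'; python3 -m jog '[0.4,0,0,0,0,0,0,0.4,0,0,-10,0,0,0,0.4,0,0,-25,0,0,0,0.4,0,0,-30,0,0,0,0.4,0,0,-30,0,0,0]' | grep -E 'pos|force|gap';python3 go.py 0.5832 -0.2765 0.1 129
```

```text
tcp_pos: [0.5556, -0.0447, 0.0379]
force: [0.7, -0.4, 0.2]
finger_gap: 0.0596
grasp_force: 0.0
tcp_pos: [0.5552, -0.0449, 0.1346]
force: [1.7, 1.4, 0.9]
finger_gap: 0.0597
grasp_force: 0.0
t 25.42 pos [ 0.5552 -0.0449  0.1346] yaw -115.08 tilt [-0.0009 -0.0004] q6 53.4 F [1.7 1.4 0.9] T [ 0.07 -0.12 -0.03] gap 59.7 gf 0.0
shift mm [123.5 197.9  34.7] wz 2.023
```

Run:
```python
from cell import *
c=cam('top');f=c['frame'];g=cv2.cvtColor(f,cv2.COLOR_RGB2GRAY).astype(np.float32)
hsv=cv2.cvtColor(f,cv2.COLOR_RGB2HSV)
k=cv2.inRange(hsv,(105,140,120),(125,255,255));k[:175]=0;k[220:]=0;k[:,:410]=0;k[:,450:]=0
ys,xs=np.nonzero(k);W=np.array([atz(c,x,y,.046)[:2] for x,y in zip(xs,ys)]);print('bar',W.mean(0),len(W))
u,S,v=np.linalg.svd(W-W.mean(0));print(np.degrees(np.arctan2(v[0,1],v[0,0])))
# tube ring top annulus z=.026, r 20..24.5, excluding bar directions
best=[]
A=np.radians([a for a in range(0,360,8) if min(abs((a-39+180)%360-180),abs((a-219+180)%360-180))>30])
for dx in np.arange(-5,5.1,.5):
  for dy in np.arange(-5,5.1,.5):
    x,y=.5832+dx*1e-3,-.2768+dy*1e-3
    pin=[(x+r*np.cos(a),y+r*np.sin(a),.026) for a in A for r in(.0205,.0235)]
    pout=[(x+.0275*np.cos(a),y+.0275*np.sin(a),.026) for a in A]
    best.append((samp(g,c,pin).mean()-samp(g,c,pout).mean(),x,y))
best.sort(reverse=True);print(np.round(best[:4],4),np.mean([b[1:] for b in best[:8]],0))
```

```text
bar [ 0.58332907 -0.27745443] 120
-140.76501050281556
[[103.0235   0.5847  -0.2783]
 [102.6981   0.5852  -0.2783]
 [102.3867   0.5847  -0.2788]
 [101.6      0.5852  -0.2778]] [ 0.5848875 -0.278425 ]
```

```bash
python3 -m jog '[0.4,20.5,33,0,0,0,0,0.4,20.5,33,0,0,0,0,0.4,20.5,33,0,0,0,0,0.4,20.5,33,0,0,0,0,0.4,20.5,33,0,0,0,0]' >/dev/null;python3 -m jog '[0.2,20.5,33,0,0,0,0,0,0,0,0,0,0,0.12,0,0,0,0,0,0,0.12,0,0,0,0,0,0,0.12,0,0,0,0,0,0,0.12]' >/dev/null; python3 -m jog '[0,0,0,0,0,0,0.12,0,0,0,0,0,0,0.12,0,0,0,0,0,0,0.12,0,0,0,0,0,0,0.12,0,0,0,0,0,0,0.12]' >/dev/null; python3 -m jog '[0,0,0,0,0,0,0.12,0,0,0,0,0,0,0.12,0,0,0,0,0,0,0.12,0,0,0,0,0,0,0.12,0,0,0,0,0,0,0.12]' >/dev/null;python3 -m jog '[0,0,0,0,0,0,0.12,0,0,0,0,0,0,0.12,0,0,0,0,0,0,0.1,0,0,0,0,0,0,0,0,0,0,0,0,0,0]'; python3 go.py 0.5832 -0.277 0.1 129
```

```text
t: 27.55
tcp_pos: [0.5832, -0.2763, 0.1335]
ee_rot: [[-0.773, -0.634, 0.0], [-0.634, 0.773, -0.0], [-0.0, -0.0, -1.0]]
force: [-0.2, 0.3, -0.6]
finger_gap: 0.0428
grasp_force: 0.0
t 27.55 pos [ 0.5832 -0.2763  0.1335] yaw 129.35 tilt [ 0.0004 -0.0001] q6 -39.1 F [-0.2  0.3 -0.6] T [-0.01  0.01  0.04] gap 42.8 gf 0.0
shift mm [ 0.5 -0.6 33.5] wz 0.006
```

```bash
python3 -m jog '[0,0.6,-1.5,40,0,0,0.003,0,0,0,40,0,0,0,0,0,0,15,0,0,0,0,0,0,8.5,0,0,0,0,0,0,0,0,0,0]' >/dev/null;python3 -m jog '[0,0,0,0,0,0,0,0,0,0,0,0,0,0]' >/dev/null; python3 go.py 0.584 -0.2778 0.03 129.2;python3 -m jog '[-1,0,0,0,0,0,0,-1,0,0,0,0,0,0,-1,0,0,0,0,0,0,-1,0,0,0,0,0,0,-1,0,0,0,0,0,0]' 70; python3 -m jog '[-1,0,0,0,0,0,0,-1,0,0,0,0,0,0]'>/dev/null;  python3 go.py 0.584 -0.2778 0.03 129.2
```

```text
t 28.13 pos [ 0.5851 -0.2783  0.0318] yaw 129.08 tilt [ 0.0035 -0.0014] q6 -39.3 F [0.8 0.4 0.1] T [-0.02 -0.03 -0.02] gap 42.5 gf 0.0
shift mm [0.5 1.1 1.8] wz -0.002
t: 28.55
tcp_pos: [0.5845, -0.2781, 0.0308]
ee_rot: [[-0.777, -0.63, 0.002], [-0.63, 0.777, -0.001], [-0.001, -0.002, -1.0]]
force: [0.5, 0.0, 4.3]
finger_gap: 0.008
grasp_force: 71.4
t 28.72 pos [ 0.5845 -0.2781  0.0307] yaw 129.03 tilt [ 0.0022 -0.001 ] q6 -39.4 F [0.2 0.2 6. ] T [ 0.14 -0.15 -0.03] gap 8.3 gf 71.6
shift mm [0.2 0.6 0.7] wz -0.003
```

```bash
python3 -m jog '[-1,0,0,-5,0,0,0,-1,0,0,-25,0,0,0,-1,0,0,-30,0,0,0,-1,0,0,-30,0,0,0,-1,0,0,0,0,0,0]' ; python3 -m jog '[-1,0,0,0,0,0,0,-1,0,0,0,0,0,0]'>/dev/null;  python3 go.py 0.5554 -0.0445 0.12 129
```

```text
t: 29.13
tcp_pos: [0.5862, -0.2792, 0.1263]
ee_rot: [[-0.777, -0.63, 0.009], [-0.63, 0.777, -0.004], [-0.004, -0.009, -1.0]]
force: [1.5, -0.7, -0.2]
finger_gap: 0.0079
grasp_force: 70.7
t 29.3 pos [ 0.5828 -0.2772  0.1185] yaw 128.98 tilt [-0.0019  0.0015] q6 -39.4 F [-0.1  0.2 -2.3] T [ 0.03  0.01 -0.  ] gap 7.9 gf 70.7
shift mm [-125.1  198.1   -1.1] wz -0.0
```

```bash
python3 -m jog '[-1,-18,28,0,0,0,0,-1,-18,28,0,0,0,0,-1,-18,28,0,0,0,0,-1,-18,28,0,0,0,0,-1,-18,28,0,0,0,0]' >/dev/null; python3 -m jog '[-1,-18,28,0,0,0,0,-1,-17,30,0,0,0,0,-1,0,0,0,0,0,0,-1,0,0,10,0,0,0,-1,0,0,6,0,0,0]'>/dev/null; python3 -m jog '[-1,0,0,0,0,0,0,-1,0,0,0,0,0,0,-1,0,0,0,0,0,0,-1,0,0,0,0,0,0]'>/dev/null; python3 go.py 0.5554 -0.0445 0.1 129
python3 - <<'E'
from h import *
c=cam('side');d=cam('top')
a=cv2.resize(c['frame'][150:240,275:365,::-1],None,fx=6.5,fy=6.5,interpolation=cv2.INTER_CUBIC)
cv2.imwrite('pics/s6.png',a)
E
```

```text
t 30.47 pos [ 0.5563 -0.046   0.1036] yaw 128.94 tilt [ 0.0002 -0.0001] q6 -62.4 F [-0.3  0.4 -0.6] T [ 0.04 -0.   -0.03] gap 8.2 gf 70.6
shift mm [-0.2  1.7  3.6] wz -0.001
```

View pics/s6.png

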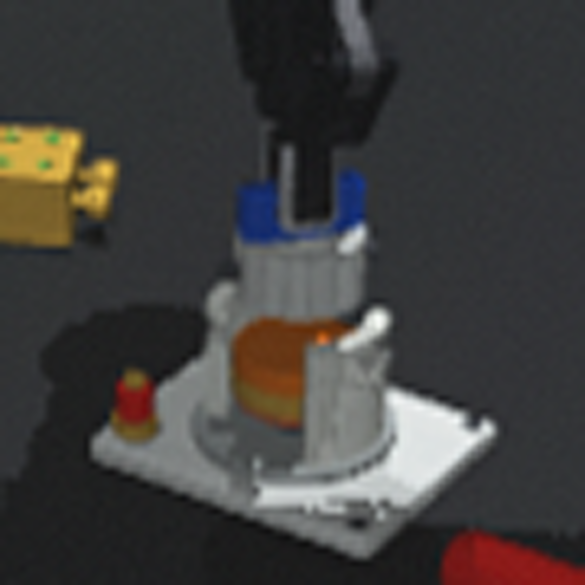

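The amber disc sits on the brass ring in the bore (crop 270,355), and the retaining ring hangs upright above it. I'll lower it by feel.

```bash
python3 -m jog '[-1,-0.2,1.7,3,0,0,0,-1,0,0,0,0,0,0,-1,0,0,0,0,0,0]' >/dev/null; python3 go.py 0.5554 -0.0445 0.1 129; python3 -m jog '[-1,0,0,2,0,0,0,-1,0,0,2,0,0,0,-1,0,0,0,0,0,0]' | grep -E 'pos|force';python3 -m jog '[-1,0,0,2,0,0,0,-1,0,0,2,0,0,0,-1,0,0,0,0,0,0]' | grep -E 'pos|force'
```

```text
t 30.82 pos [ 0.555  -0.0437  0.1004] yaw 129.01 tilt [-0.0004  0.    ] q6 -62.6 F [ 0.3  0.4 -1.1] T [ 0.03 -0.02 -0.01] gap 8.4 gf 70.6
shift mm [ 0.2 -0.9  0.4] wz 0.0
tcp_pos: [0.5549, -0.0437, 0.096]
force: [-1.2, -0.5, -0.5]
grasp_force: 70.6
tcp_pos: [0.5552, -0.0438, 0.0922]
force: [-0.1, -0.1, -0.8]
grasp_force: 70.6
```

```bash
python3 -m jog '[-1,0.1,-0.7,2,0,0,0,-1,0,0,2,0,0,0,-1,0,0,0,0,0,0]' | grep -E 'pos|force';python3 -m jog '[-1,0,0,2,0,0,0,-1,0,0,2,0,0,0,-1,0,0,0,0,0,0]' | grep -E 'pos|force';python3 -m jog '[-1,0,0,2,0,0,0,-1,0,0,1,0,0,0,-1,0,0,0,0,0,0]' | grep -E 'pos|force'; python3 go.py 0.5554 -0.0445 0.0737 129
```

```text
tcp_pos: [0.5552, -0.0444, 0.088]
force: [-0.3, 0.5, -0.8]
grasp_force: 70.6
tcp_pos: [0.5553, -0.0443, 0.084]
force: [0.9, 0.4, -0.8]
grasp_force: 70.6
tcp_pos: [0.5554, -0.0444, 0.0813]
force: [-0.9, -0.5, -0.2]
grasp_force: 70.6
t 32.07 pos [ 0.5554 -0.0444  0.0813] yaw 129.0 tilt [-0.0005  0.    ] q6 -62.5 F [-0.9 -0.5 -0.2] T [ 0.01  0.01 -0.05] gap 8.2 gf 70.6
shift mm [ 0.1 -0.1  7.6] wz 0.0
```

```bash
python3 -m jog '[-1,0,0,2,0,0,0,-1,0,0,0,0,0,0]' | grep -E 'pos|force';python3 -m jog '[-1,0,0,2,0,0,0,-1,0,0,0,0,0,0]' | grep -E 'pos|force';python3 -m jog '[-1,0,0,2,0,0,0,-1,0,0,0,0,0,0]' | grep -E 'pos|force';python3 -m jog '[-1,0,0,1.5,0,0,0,-1,0,0,0,0,0,0]' | grep -E 'pos|force'; python3 go.py 0.5554 -0.0445 0.0732 129
```

```text
tcp_pos: [0.5558, -0.0444, 0.0797]
force: [-1.1, -0.9, 1.1]
grasp_force: 71.0
tcp_pos: [0.5559, -0.0445, 0.078]
force: [-0.0, -0.1, 4.0]
grasp_force: 71.3
tcp_pos: [0.5559, -0.0445, 0.0762]
force: [-1.3, 1.0, 6.7]
grasp_force: 71.7
tcp_pos: [0.556, -0.0445, 0.0751]
force: [-2.9, 1.2, 7.1]
grasp_force: 71.9
t 32.73 pos [ 0.556  -0.0445  0.0751] yaw 129.03 tilt [ 0.0013 -0.0003] q6 -62.5 F [-2.9  1.2  7.1] T [ 0.32  1.08 -0.02] gap 8.1 gf 71.9
shift mm [0.5 0.4 1.9] wz 0.0
```

```bash
python3 -m jog '[-1,0.3,0.6,1.5,0,0,0,-1,0,0,0,0,0,0]' | grep -E 'pos|force';python3 -m jog '[-1,0,0,1.5,0,0,0,-1,0,0,0,0,0,0]' | grep -E 'pos|force'; python3 go.py 0.5554 -0.0445 0.0717 129
```

```text
tcp_pos: [0.5559, -0.0444, 0.0741]
force: [-2.3, 0.5, 10.0]
grasp_force: 72.1
tcp_pos: [0.556, -0.0444, 0.0729]
force: [-2.9, 0.5, 11.6]
grasp_force: 72.4
t 33.07 pos [ 0.556  -0.0444  0.0729] yaw 129.05 tilt [ 0.0028 -0.0008] q6 -62.6 F [-2.9  0.5 11.6] T [ 0.13  1.23 -0.02] gap 7.9 gf 72.4
shift mm [0.5 0.3 1.2] wz 0.001
```

```bash
python3 -m jog '[-1,0.2,0.3,1.5,0,0,0,-1,0,0,0.5,0,0,0,-1,0,0,0,0,0,0]' | grep -E 'pos|force'; python3 go.py 0.5554 -0.0445 0.0717 129
```

```text
tcp_pos: [0.556, -0.0444, 0.0715]
force: [-3.3, -0.4, 14.4]
grasp_force: 72.6
t 33.32 pos [ 0.556  -0.0444  0.0715] yaw 129.06 tilt [ 0.0038 -0.001 ] q6 -62.6 F [-3.3 -0.4 14.4] T [ 0.03  1.31 -0.  ] gap 8.1 gf 72.6
shift mm [ 0.5  0.3 -0.2] wz 0.001
```

```bash
python3 -m jog '[-1,0,0,0,0,0,0.07,-1,0,0,0,0,0,0.07,-1,0,0,0,0,0,0.07,-1,0,0,0,0,0,0]' >/dev/null; python3 go.py 0.5554 -0.0445 0.0717 72; python3 -m jog '[-1,0,0,0,0,0,0.06,-1,0,0,0,0,0,0.06,-1,0,0,0,0,0,0.06,-1,0,0,0,0,0,0]' >/dev/null; python3 go.py 0.5554 -0.0445 0.0717 72
```

```text
t 33.65 pos [ 0.5567 -0.0444  0.0719] yaw 116.84 tilt [ 0.0054 -0.0011] q6 -74.8 F [-1.1 -0.1 13.2] T [-0.03  0.79  0.03] gap 8.4 gf 72.6
shift mm [1.3 0.5 0.2] wz 0.783
t 33.98 pos [ 0.557  -0.0443  0.072 ] yaw 106.56 tilt [ 0.0059 -0.001 ] q6 -85.1 F [-1.  -0.1 13.6] T [-0.06  0.6   0.04] gap 7.9 gf 72.5
shift mm [1.6 0.3 0.3] wz 0.603
```

```bash
python3 -m jog '[-1,0,0,0,0,0,0.06,-1,0,0,0,0,0,0.06,-1,0,0,0,0,0,0.06,-1,0,0,0,0,0,0]' >/dev/null; python3 go.py 0.5554 -0.0445 0.0717 72; python3 -m jog '[-1,0,0,0,0,0,0.05,-1,0,0,0,0,0,0.05,-1,0,0,0,0,0,0.05,-1,0,0,0,0,0,0]' >/dev/null; python3 go.py 0.5554 -0.0445 0.0717 72
```

```text
t 34.32 pos [ 0.5572 -0.0443  0.072 ] yaw 96.25 tilt [ 0.0064 -0.001 ] q6 -95.4 F [-0.9 -0.1 11.4] T [-0.09  0.44  0.02] gap 8.3 gf 72.5
shift mm [1.9 0.  0.3] wz 0.423
t 34.65 pos [ 0.5573 -0.0443  0.072 ] yaw 87.69 tilt [ 0.0066 -0.0009] q6 -104.0 F [ 0.  -0.1 12.4] T [-0.07  0.23  0.02] gap 8.1 gf 72.5
shift mm [ 1.9 -0.3  0.3] wz 0.274
```

```bash
python3 -m jog '[-1,0,0,0,0,0,0.05,-1,0,0,0,0,0,0.05,-1,0,0,0,0,0,0.04,-1,0,0,0,0,0,0]' >/dev/null; python3 go.py 0.5554 -0.0445 0.0717 72; python3 -m jog '[-1,0,0,0,0,0,0.03,-1,0,0,0,0,0,0.02,-1,0,0,0,0,0,0]' >/dev/null; python3 go.py 0.5554 -0.0445 0.0717 72
```

```text
t 34.98 pos [ 0.5572 -0.0442  0.0721] yaw 79.7 tilt [ 0.0065 -0.0009] q6 -112.0 F [-1.2 -0.5 12.1] T [0.1  0.37 0.05] gap 7.9 gf 72.5
shift mm [ 1.8 -0.6  0.4] wz 0.134
t 35.23 pos [ 0.5572 -0.0442  0.072 ] yaw 76.9 tilt [ 0.0064 -0.0009] q6 -114.8 F [-1.8  0.1 12.6] T [0.08 0.41 0.1 ] gap 8.2 gf 72.5
shift mm [ 1.7 -0.7  0.3] wz 0.085
```

```bash
python3 -m jog '[-1,0,0,0,0,0,0.02,-1,0,0,0,0,0,0]' >/dev/null; python3 go.py 0.5554 -0.0445 0.0717 72; python3 -m jog '[-1,0,0,0,0,0,0.02,-1,0,0,0,0,0,0]' >/dev/null; python3 go.py 0.5554 -0.0445 0.0717 72
```

```text
t 35.4 pos [ 0.5572 -0.0443  0.0721] yaw 75.76 tilt [ 0.0064 -0.0011] q6 -115.9 F [-1.2 -0.9 12. ] T [-0.09  0.34  0.15] gap 7.9 gf 72.5
shift mm [ 1.7 -0.6  0.4] wz 0.066
t 35.57 pos [ 0.5571 -0.0446  0.0721] yaw 74.62 tilt [ 0.006  -0.0016] q6 -117.0 F [-1.6 -1.9 13.2] T [-0.45  0.46  0.2 ] gap 8.2 gf 72.5
shift mm [ 1.6 -0.3  0.4] wz 0.046
```

```bash
python3 -m jog '[-1,0,0,0,0,0,0.02,-1,0,0,0,0,0,0]' >/dev/null; python3 go.py 0.5554 -0.0445 0.0717 72; python3 -m jog '[-1,0,0,0,0,0,0.02,-1,0,0,0,0,0,0]' >/dev/null; python3 go.py 0.5554 -0.0445 0.0717 72
```

```text
t 35.73 pos [ 0.5569 -0.045   0.0721] yaw 73.48 tilt [ 0.0055 -0.0022] q6 -118.2 F [-1.3 -3.4 12.6] T [-0.93  0.6   0.18] gap 8.0 gf 72.6
shift mm [1.6 0.1 0.3] wz 0.026
t 35.9 pos [ 0.5567 -0.0454  0.072 ] yaw 72.34 tilt [ 0.0051 -0.0028] q6 -119.3 F [-1.5 -4.3 12.6] T [-1.35  0.65  0.29] gap 8.1 gf 72.6
shift mm [1.5 0.5 0.3] wz 0.006
```

```bash
python3 -m jog '[-1,0,0,0,0,0,0.02,-1,0,0,0,0,0,0]' >/dev/null; python3 go.py 0.5554 -0.0445 0.0717 72; python3 -m jog '[-1,0,0,0,0,0,0.02,-1,0,0,0,0,0,0]' >/dev/null; python3 go.py 0.5554 -0.0445 0.0717 72
```

```text
t 36.07 pos [ 0.5567 -0.0455  0.072 ] yaw 71.24 tilt [ 0.005  -0.0032] q6 -120.4 F [-1.5 -4.3 11.7] T [-1.44  0.63  0.6 ] gap 8.3 gf 73.0
shift mm [1.5 0.6 0.3] wz -0.013
t 36.23 pos [ 0.5567 -0.0456  0.0721] yaw 70.14 tilt [ 0.005  -0.0034] q6 -121.5 F [-1.6 -4.7 12.7] T [-1.54  0.71  0.87] gap 7.9 gf 74.6
shift mm [1.6 0.6 0.4] wz -0.033
```

The stop is felt, with Tz climbing 0.3 N m per step. I'll ease the torque and let the ring spring up.

```bash
python3 -m jog '[-1,0,0,0,0,0,-0.03,-1,0,0,-1.5,0,0,0,-1,0,0,0,0,0,0]' >/dev/null; python3 go.py 0.5554 -0.0445 0.075 72; python3 -m jog '[-1,0,0,-1.5,0,0,0,-1,0,0,0,0,0,0]' >/dev/null; python3 go.py 0.5554 -0.0445 0.075 72;python3 -m jog '[-1,0,0,-1.5,0,0,0,-1,0,0,0,0,0,0]' >/dev/null; python3 go.py 0.5554 -0.0445 0.075 72
```

```text
t 36.48 pos [ 0.5565 -0.0454  0.0726] yaw 71.82 tilt [ 0.0043 -0.0027] q6 -119.8 F [ 0.7 -4.2  6.3] T [-1.61 -0.11  0.42] gap 8.2 gf 71.8
shift mm [ 1.3  0.5 -2.4] wz -0.003
t 36.65 pos [ 0.5562 -0.0454  0.0734] yaw 71.8 tilt [ 0.0035 -0.0025] q6 -119.8 F [ 1.7 -4.9  3.2] T [-1.71 -0.55  0.42] gap 8.1 gf 71.3
shift mm [ 1.1  0.5 -1.6] wz -0.004
t 36.82 pos [ 0.5561 -0.0453  0.0745] yaw 71.79 tilt [ 0.0031 -0.0023] q6 -119.8 F [ 1.3 -4.8  2. ] T [-1.66 -0.84  0.39] gap 7.9 gf 71.0
shift mm [ 0.9  0.5 -0.5] wz -0.004
```

```bash
python3 -m jog '[-1,0,-0.8,-1,0,0,-0.02,-1,0,-0.5,0,0,0,0,-1,0,0,0,0,0,0]' >/dev/null; python3 go.py 0.5554 -0.0445 0.075 72; python3 -m jog '[-1,0,-0.5,-1,0,0,0,-1,0,0,0,0,0,0]' >/dev/null; python3 go.py 0.5554 -0.0445 0.075 72
```

```text
t 37.07 pos [ 0.5562 -0.0455  0.0757] yaw 72.88 tilt [ 0.0044 -0.0004] q6 -118.6 F [ 5.4 -2.7  2.5] T [-0.98 -1.76  0.13] gap 8.0 gf 71.1
shift mm [1.1 0.7 0.7] wz 0.015
t 37.23 pos [ 0.5561 -0.0455  0.0758] yaw 72.86 tilt [0.0042 0.0004] q6 -118.6 F [ 7.4 -2.6 -4. ] T [-0.7  -2.7   0.07] gap 8.0 gf 70.3
shift mm [1.  0.8 0.8] wz 0.015
```

```bash
python3 -m jog '[-1,-1,-0.3,0.7,0,0,0,-1,-0.5,0,0,0,0,0,-1,0,0,0,0,0,0]' 40 >/dev/null; python3 go.py 0.5554 -0.0445 0.075 72; python3 -m jog '[-0.6,0,0,0,0,0,0,-0.4,0,0,0,0,0,0,-0.4,0,0,0,0,0,0,-0.4,0,0,0,0,0,0]' >/dev/null; python3 go.py 0.5554 -0.0445 0.075 72;  python3 -m jog '[-0.4,0,0,-10,0,0,0,-0.4,0,0,-25,0,0,0,-0.4,0,0,-35,0,0,0,-0.4,0,0,-35,0,0,0,-0.4,0,0,-35,0,0,0]' | grep -E 'pos|force'
```

```text
t 37.48 pos [ 0.5563 -0.0457  0.0757] yaw 72.86 tilt [0.0021 0.0011] q6 -118.5 F [1.8 1.6 4.2] T [ 0.59 -0.68  0.02] gap 7.9 gf 71.5
shift mm [1.3 0.9 0.7] wz 0.015
t 37.82 pos [ 0.5546 -0.0465  0.0743] yaw 72.84 tilt [-0.0019  0.    ] q6 -118.5 F [ 0.3 -0.7  0.1] T [-0.04  0.08 -0.01] gap 25.5 gf 0.0
shift mm [-0.2  2.1 -0.7] wz 0.015
tcp_pos: [0.5548, -0.0466, 0.2172]
force: [1.3, 0.3, 0.3]
grasp_force: 0.0
```

```bash
python3 -m jog '[0,0,-40,0,0,0,0,0,0,-40,0,0,0,0,0,0,-40,0,0,0,0,0,0,-40,0,0,0,0,0,0,-40,0,0,0,0]' >/dev/null; python3 -m jog '[0,0,-35,0,0,0,0,0,0,0,0,0,0,0,0,0,0,0,0,0,0]' | grep -E 'pos|force'
python3 - <<'E'
from h import *
O=[]
for n,b in(('top',(295,185,360,240)),('side',(285,170,350,225))):
    c=cam(n,f'pics/{n}_end.png');hsv=cv2.cvtColor(c['frame'],cv2.COLOR_RGB2HSV)
    k=cv2.inRange(hsv,(105,120,60),(125,255,255));m=np.zeros_like(k);m[b[1]:b[3],b[0]:b[2]]=1;k*=m
    M=cv2.moments(k,True);u,v=M['m10']/M['m00'],M['m01']/M['m00']
    ys,xs=np.nonzero(k);print(n,u,v,M['m00'],'u',xs.min(),xs.max(),'v',ys.min(),ys.max(),'pred axis pt z=.080/.091',proj(c,(.5555,-.0445,.080)).round(1),proj(c,(.5555,-.0445,.091)).round(1))
    if n=='top':
        k=cv2.inRange(hsv,(105,140,120),(125,255,255))*m;ys,xs=np.nonzero(k)
        W=np.array([atz(c,x,y,.091)[:2] for x,y in zip(xs,ys)]);print(W.mean(0));U,S,V=np.linalg.svd(W-W.mean(0));print('ang',np.degrees(np.arctan2(V[0,1],V[0,0])),S/np.sqrt(len(W))*12**.5)
    else:
        # corners of bar top, bar model overlay check
        a=np.radians(-18);d=np.array([np.cos(a),np.sin(a),0]);e=np.array([-d[1],d[0],0])
        k2=np.zeros_like(k)
        P=[proj(c,np.array([.5555,-.0445,.045])+d*i*.024+e*j*.005+[0,0,z]) for i in(-1,1) for j in(-1,1) for z in(.026,.046)]
        P=np.array(P);print('pred u',P[:,0].min().round(1),P[:,0].max().round(1),'v',P[:,1].min().round(1),P[:,1].max().round(1))
        for col in range(xs.min(),xs.max()+1,4):
            q=ys[xs==col];print(col,q.min(),q.max(),end=' | ')
E
```

```text
tcp_pos: [0.4852, -0.2727, 0.2153]
force: [-0.6, 0.2, -0.9]
grasp_force: 0.0
top 325.8375 207.9625 80.0 u 322 330 v 198 219 pred axis pt z=.080/.091 [325.7 208.1] [325.9 207.4]
[ 0.55470154 -0.04434078]
ang 162.86607526318937 [0.04402307 0.00630464]
side 320.2710843373494 190.83132530120483 166.0 u 312 329 v 184 197 pred axis pt z=.080/.091 [320.7 193.1] [320.8 189.2]
pred u 311.7 329.9 v 185.5 200.2
312 185 191 | 316 185 194 | 320 186 195 | 324 188 197 | 328 189 197 |
```

Run:
```python
from h import *
c=dict(np.load('side.npz'));f=c['frame'].astype(float)
a=np.radians(-17.1);d=np.array([np.cos(a),np.sin(a),0]);e=np.array([-d[1],d[0],0])
o=np.array([.555,-.0445,.091])
for j in(-1,1):
    p,q=proj(c,o+d*.024+e*.005*j),proj(c,o-d*.024+e*.005*j);print('pred edge',j,p.round(1),q.round(1),((q-p)[1]/(q-p)[0]).round(3))
b=f[:,:,2]-f[:,:,0]
for lo_hi in(0,1):
    X=[];Y=[]
    for u in range(314,328):
        col=b[178:203,u];i=np.nonzero(col>60)[0]
        if not len(i):continue
        k=i[0] if lo_hi==0 else i[-1]
        m=col[i].max()/2; kk=k
        y=178+(k-1+(60-col[k-1])/(col[k]-col[k-1]) if lo_hi==0 else k+(col[k]-60)/(col[k]-col[k+1]))
        X.append(u);Y.append(y)
    print('edge',lo_hi,np.polyfit(np.array(X)-320,Y,1).round(3))
for z in(.065,):
    for ang in(-25,155):
        t=np.radians(ang);print('claw outer top',proj(c,(.5553+.035*np.cos(t),-.0445+.035*np.sin(t),z)).round(1))
```

```text
pred edge -1 [314.4 185.6] [330.1 191.4] 0.373
pred edge 1 [312.  187.1] [327.7 193. ] 0.376
edge 0 [  0.37  186.037]
edge 1 [  0.349 195.613]
claw outer top [310.7 193.4]
claw outer top [330.9 203.6]
```

The bar is level: edge slope 0.37 against 0.373 predicted. It is centred within 1 mm, and its height matches 45 mm once the side camera's known -1.4 px bias is allowed for. It also met a hard limit on lifting. Handing in.

```bash
python3 -c "
from rig import ctrl
print(ctrl.hand_in())"
```

```text
the job is handed in; nothing more can be done
None
```

I loaded the test cell in the order asked: brass ring, then amber specimen, then the retaining ring turned to its stop and sprung up into its notches. I handed it in at about 38 s of the 72 s limit; the hand-in gave no verdict, though my last camera check showed the ring level and centred to about 1 mm.

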